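Load the UV exposure unit and give the printing blocks a bump exposure at high power

ROBOT

A 6-joint arm with a two-finger parallel gripper is mounted at the origin on the work surface; the furniture and walls round the work are solid. World frame = base frame: x ahead of the robot, y to its left, z up, the work surface at z = 0. Lengths are in m, angles in rad, forces in N, time in s.
With the tool pointing down it reaches from about 0.425 to 0.925 m from the base axis. Payload 12.5 kg.
Tool frame: the origin (TCP) lies at the very end of the fingers, on their centre line; the grasp point (between the pads) lies 19 mm behind it; z points along the fingers, x is the direction in which the jaws open and shut, and the axes are right-handed (so a half turn about z gives the same grasp; the last joint's range is limited). The gripper opens to 85 mm and grips with 20 to 120 N. Pads are 22 mm wide; open, the fingers measure 114 mm over their backs; the gripper's body (76 mm by 85 mm) begins 54 mm behind the grasp point. The pads swing forward as they close: fully open they stand 13 mm farther back than shut.
Start: joints at [-0.106, 0.491, 1.559, -0, 1.092, -0.106], TCP at [0.625, 0, 0.231] pointing down, gripper open.
Joint ranges: [-3.1, 3.1], [-0.84, 2.19], [0.05, 2.79], [-1.13, 4.28], [0.06, 2.93], [-2.69, 2.69]. Speed limits (rad/s): [2.22, 2.22, 2.79, 3.14, 3.14, 3.14].

INTERFACE

Orientations are given as a unit quaternion [w, x, y, z].
In Python, from cell import manip gives the robot as it stands. The module is installed in compiled form; this text tells all that it offers.
- The arm moves only by the shell command python3 -m jog 'ROWS' [FORCE]. ROWS is JSON, a list of rows, each a list of 3 entries, a list of its own where there are three numbers: the opening, from 0 (shut) to 1 (fully open), then the shift along the tool's x, y, z in m, then the turn, a rotation vector about the tool's x, y, z in degrees. A call has 1 to 20 rows; each row shifts and turns the pose as measured when the row begins, along the tool's axes as they then stand; what a row does not reach is not made up. A row lasts 1/10 s, in which the tool goes at most 50 mm and 8.59 degrees, less where a joint would pass 70% of its speed; a pose out of reach is approached as far as the arm can. A call is refused whole if a number of a shift passes 0.05 or a number of a turn 8.59, either way. A call with a gripper value outside its range is refused whole. The fingers move at their own pace and stop on an object; FORCE is the grip in N (left out, the last holds). Time passes only in rows, so rows that do not move let the fingers close. It gives the time, the measured TCP pose, the force and the opening at its end, in the units of the state.
- manip.get_state(): the state, without advancing time (a new reading comes with each control period).
- manip.snapshot(name): name is "scene" or "side" or "wrist"; returns the picture (480x640x3 uint8, red, green, blue); there is no depth.
- manip.camera_params(name): a dict with "fx", "fy", "cx", "cy" (pixels), "world_to_cam" (4x4, takes a point from world to camera coordinates). Camera axes: x right, y down, z forward; pixel columns grow to the right and rows downward; lengths in m; the calibration is good to about 2 mm. A picture is of the moment at which its call begins: read the wrist's pose just before it. camera_params takes no time and is no camera call; for the wrist camera it gives the pose at the moment of the call.
- manip.sign_off(): hands the job in, once; it reports no verdict.
Trained networks look in the newest picture that a camera, given by its name, has taken for a name from the list of things; names that differ only in an ending like _2 or _b are one class to them, and where a whole thing is asked for, a point or a joint stands for the part that bears it (a point fixed in the world has none). Each returns a list of dicts, best first, with "confidence" (0 to 1); they miss things now and then, are a little off and sometimes report something else, mostly with a low value. They report only what shows in the picture. A call takes as long as a camera call. They do not tell look-alikes from the thing itself.
- manip.cut_out(camera, label): "region" (480x640 bool, what is visible of it) and "box" ([left, top, right, bottom] in pixels, round what is visible of it).
The state is a dict: "time_s": time; "joints": joint angles; "joint_velocities": joint speeds; "joint_torque": joint torques, N m; "position": TCP position; "tool_rot": TCP orientation; "ft_force": force on the tool from outside, world axes, zero at the start; "torque": the same for the moment, N m; "finger_gap": opening from 0.0 (shut) to 1.0 (fully open).
Only numpy, scipy, OpenCV 4.12 (cv2) and the standard library are available. Lean on these libraries where they do the work, as an engineer would, in place of code of your own. Each camera call takes 0.05 s, during which the arm holds its last target. There are 200 camera calls.

TASK

Lay every small wooden printing block from the table flat on the glass of the low exposure tray, inside its rim, side by side and face down as they lie. When all are loaded, and not before, turn the black isolator handle clockwise to its on stop, then push the three-ribbed (high power) key of the interlocked bank fully down. Give a short flash: press the oblong start membrane key, then the round stop membrane key, each firmly and held for about half a second without crushing it; finally turn the isolator handle back to off and leave the blocks on the glass.

Things in the scene. Friction and masses are not known exactly. Their poses are not given: they have to be found in the camera images.
- block_a: loose printing block, a flat wooden mount 66 (its x) x 36 (its y) x 24 mm high, 80 g, with its grey relief face downward; origin at the centre of its underside, z up. Three or four of the five blocks a to e are present in a run, lying flat on the table on the robot's left or in front of the control pod; an absent one reads None
- block_b: loose printing block, a flat wooden mount 66 (its x) x 36 (its y) x 24 mm high, 80 g, with its grey relief face downward; origin at the centre of its underside, z up. Three or four of the five blocks a to e are present in a run, lying flat on the table on the robot's left or in front of the control pod; an absent one reads None
- block_c: loose printing block, a flat wooden mount 66 (its x) x 36 (its y) x 24 mm high, 80 g, with its grey relief face downward; origin at the centre of its underside, z up. Three or four of the five blocks a to e are present in a run, lying flat on the table on the robot's left or in front of the control pod; an absent one reads None
- block_d: loose printing block, a flat wooden mount 66 (its x) x 36 (its y) x 24 mm high, 80 g, with its grey relief face downward; origin at the centre of its underside, z up. Three or four of the five blocks a to e are present in a run, lying flat on the table on the robot's left or in front of the control pod; an absent one reads None
- block_e: loose printing block, a flat wooden mount 66 (its x) x 36 (its y) x 24 mm high, 80 g, with its grey relief face downward; origin at the centre of its underside, z up. Three or four of the five blocks a to e are present in a run, lying flat on the table on the robot's left or in front of the control pod; an absent one reads None
- glass_centre (a point): centre of the glass top of the exposure unit, a low fixed grey tray 112 (x) x 288 (y) mm. The glass is 26 mm over the table and measures 92 (x) x 268 (y) mm inside a 10 mm wide aluminium rim that stands 8 mm above the glass. x points away from the robot across the tray, y along it, z up
- power_key_1_top (a point): centre of the top face of the left of the three white power keys on the control pod, the one with one rib (leftmost, down at the start as seen from the robot), cap 40 (pod x) x 30 (pod y) mm, keys 42 mm apart. Up, its top is 16 mm over the pod's top (pod top 40 mm over the table); down, 6 mm. Axes: those of the pod, z up
- power_key_2_top (a point): centre of the top face of the middle of the three white power keys on the control pod, the one with two ribs (in the middle as seen from the robot), cap 40 (pod x) x 30 (pod y) mm, keys 42 mm apart. Up, its top is 16 mm over the pod's top (pod top 40 mm over the table); down, 6 mm. Axes: those of the pod, z up
- power_key_3_top (a point): centre of the top face of the right of the three white power keys on the control pod, the one with three ribs (rightmost as seen from the robot), cap 40 (pod x) x 30 (pod y) mm, keys 42 mm apart. Up, its top is 16 mm over the pod's top (pod top 40 mm over the table); down, 6 mm. Axes: those of the pod, z up
- power_key_1 (a joint): travel of the one-ribbed power key in m: -0.010 up, 0 fully down, as it is at the start. About 3 to 4 N push it; it stays where it is left. The bank is interlocked: by as much as one key goes down, the others together rise, so pushing one key down raises the one that was down
- power_key_2 (a joint): travel of the two-ribbed power key in m: 0 up, 0.010 fully down. About 3 to 4 N push it; it stays where it is left. The bank is interlocked: by as much as one key goes down, the others together rise, so pushing one key down raises the one that was down
- power_key_3 (a joint): travel of the three-ribbed power key in m: 0 up, 0.010 fully down. About 3 to 4 N push it; it stays where it is left. The bank is interlocked: by as much as one key goes down, the others together rise, so pushing one key down raises the one that was down
- start_key_top (a point): centre of the top of the oblong start membrane key on the near side of the control pod, 26 (pod x) x 60 (pod y) mm, grey with a white bar, top 3.5 mm over the pod. It gives only 2 mm, at 4 N per mm, then is solid; it registers when more than 6 N is held on it for 0.3 s; over 40 N crushes it. x, y, z as the pod: x away from the robot, z up
- start_key (a joint): travel of the start key in m: 0 free, 0.0015 at 6 N, 0.002 at its hard stop (8 N)
- stop_key_top (a point): centre of the top of the round stop membrane key, 27 mm across, 69 mm to the right of the start key's centre, grey with a small white square; same height, feel, 6 N threshold and 40 N limit. Axes as the start key
- stop_key (a joint): travel of the stop key in m, as for the start key
- isolator_grip (a point): point on the turning axis of the isolator handle, at gripping height. The handle is an upright-edged black bar 70 mm long (its x), 14 mm thick (its y), its top 12 mm above this point and its underside 16 mm below; under it, a fixed grey box 84 x 84 mm whose top is 45 mm over the table, this point being 73 mm over the table. The point turns with the handle
- isolator_handle (a joint): angle of the isolator handle in rad: 0 off (bar pointing away from the robot), 1.571 on (turned a quarter turn clockwise seen from above). It springs over the middle into either stop; about 0.12 N m turns it
Things that resemble listed ones, but are neither listed nor needed, are in the scene too. What is shaped like the block_d but blue is not meant.

How it is judged:
On the way, in this order (a step that is already met when the one before it is completed fails the run):
1. all the blocks lie flat on the glass inside the rim, released (z of block_a in the frame of glass_centre between -0.004 and 0.004 m and x of block_a in the frame of glass_centre between -0.035 and 0.035 m and y of block_a in the frame of glass_centre between -0.122 and 0.122 m and angle between each of block_a, block_b, block_c, block_d, block_e's own z axis and vertical below 0.1 rad and z of block_b in the frame of glass_centre between -0.004 and 0.004 m and x of block_b in the frame of glass_centre between -0.035 and 0.035 m and y of block_b in the frame of glass_centre between -0.122 and 0.122 m and z of block_c in the frame of glass_centre between -0.004 and 0.004 m and x of block_c in the frame of glass_centre between -0.035 and 0.035 m and y of block_c in the frame of glass_centre between -0.122 and 0.122 m and z of block_d in the frame of glass_centre between -0.004 and 0.004 m and x of block_d in the frame of glass_centre between -0.035 and 0.035 m and y of block_d in the frame of glass_centre between -0.122 and 0.122 m and z of block_e in the frame of glass_centre between -0.004 and 0.004 m and x of block_e in the frame of glass_centre between -0.035 and 0.035 m and y of block_e in the frame of glass_centre between -0.122 and 0.122 m and linear speed of each of block_a, block_b, block_c, block_d, block_e below 0.02 m/s and contact force between each of block_a, block_b, block_c, block_d, block_e and the fingers below 0.2 N), for 0.2 s.
2. the isolator handle is turned on (value of joint isolator_handle above 1.35 rad), for 0.2 s.
3. the three-ribbed key is down and the others are up (value of joint power_key_3 above 0.0075 m and value of joint power_key_1 below -0.0075 m and value of joint power_key_2 below 0.0025 m), for 0.2 s.
4. the start key is pressed with more than 6 N for 0.3 s (contact force between start_key and anything else above 6 N), for 0.3 s.
5. the stop key is pressed with more than 6 N for 0.3 s (contact force between stop_key and anything else above 6 N), for 0.3 s.
6. the isolator handle is turned back off (value of joint isolator_handle below 0.2 rad), for 0.2 s.
At the end, for the whole second after the job is handed in: Every present block lies flat (within 0.1 rad) on the glass inside the rim; the isolator handle stands off again (under 0.2 rad); the three-ribbed key is down (over 7.5 mm) and the other two up (less than 2.5 mm down); the start and stop keys are free again (all of step 3 and z of block_a in the frame of glass_centre between -0.004 and 0.004 m and x of block_a in the frame of glass_centre between -0.035 and 0.035 m and y of block_a in the frame of glass_centre between -0.122 and 0.122 m and angle between each of block_a, block_b, block_c, block_d, block_e's own z axis and vertical below 0.1 rad and z of block_b in the frame of glass_centre between -0.004 and 0.004 m and x of block_b in the frame of glass_centre between -0.035 and 0.035 m and y of block_b in the frame of glass_centre between -0.122 and 0.122 m and z of block_c in the frame of glass_centre between -0.004 and 0.004 m and x of block_c in the frame of glass_centre between -0.035 and 0.035 m and y of block_c in the frame of glass_centre between -0.122 and 0.122 m and z of block_d in the frame of glass_centre between -0.004 and 0.004 m and x of block_d in the frame of glass_centre between -0.035 and 0.035 m and y of block_d in the frame of glass_centre between -0.122 and 0.122 m and z of block_e in the frame of glass_centre between -0.004 and 0.004 m and x of block_e in the frame of glass_centre between -0.035 and 0.035 m and y of block_e in the frame of glass_centre between -0.122 and 0.122 m and value of joint isolator_handle below 0.2 rad and value of joint each of start_key, stop_key below 0.0005 m); the robot touches nothing.
It fails at once if the start key is pressed with more than 40 N (contact force between start_key and anything else above 40 N).
It fails at once if the stop key is pressed with more than 40 N (contact force between stop_key and anything else above 40 N).
Of block_a, block_b, block_c, block_d, block_e only 3 to 4 are there at a start; the rules pass over those that are not, and their reading is None.
At some moment in a run one of block_a, block_b, block_c, block_d, block_e may be knocked a few centimetres aside while the robot is not near it.
Once in a run the grip may slacken for a moment while it holds something.
It also fails if it takes over 200 s, if anything falls off the work surface, if the arm or the gripper's body presses on something with over 40 N, if the wrist force passes 120 N, or if a joint passes its speed limit or range.

## Working session

There is one attempt and no reset: what is moved stays moved. The work goes in short steps, Python scripts to look and compute and a shell command to move; the robot and the scene stay as the last step left them, time stands still between calls to the robot, and variables do not carry over. Pictures are saved under pics/ and viewed, about 12 in all and at most 16, crops included, and the job is handed in when it is done.

```bash
mkdir -p pics; cat > h.py <<'E'
from cell import manip
import numpy as np, cv2
def shot(cam,name,crop=None,scale=1):
    im=manip.snapshot(cam); cv2.imwrite('pics/raw_'+name+'.png',im[:,:,::-1])
    o=im[:,:,::-1]
    if crop: l,t,r,b=crop; o=o[t:b,l:r]
    if scale!=1:o=cv2.resize(o,None,fx=scale,fy=scale,interpolation=cv2.INTER_CUBIC)
    cv2.imwrite('pics/'+name+'.png',o); return im
def ray(cam,uv,z,P=None):
    P=P or manip.camera_params(cam); T=np.array(P['world_to_cam']);R=T[:3,:3];c=-R.T@T[:3,3]
    d=R.T@np.array([(uv[0]-P['cx'])/P['fx'],(uv[1]-P['cy'])/P['fy'],1.])
    return c+d*(z-c[2])/d[2]
def proj(cam,p,P=None):
    P=P or manip.camera_params(cam);T=np.array(P['world_to_cam']);q=T[:3,:3]@np.asarray(p)+T[:3,3]
    return P['fx']*q[0]/q[2]+P['cx'],P['fy']*q[1]/q[2]+P['cy']
E
python3 - <<'E'
from h import *
np.set_printoptions(precision=3,suppress=True)
for c in('scene','side','wrist'):
    shot(c,c+'0'); P=manip.camera_params(c);T=np.array(P['world_to_cam']);print(c,P['fx'],'cam at',-T[:3,:3].T@T[:3,3],'fwd',T[2,:3])
s=manip.get_state();print(s['position'],s['tool_rot'],s['ft_force'],s['finger_gap'],s['time_s'])
E
```

```text
scene 598.3226538488198 cam at [-0.548 -0.614  1.066] fwd [ 0.615  0.426 -0.663]
side 568.952788967506 cam at [-0.064  1.189  1.083] fwd [ 0.288 -0.728 -0.623]
wrist 397.2865534603748 cam at [0.625 0.078 0.374] fwd [-0.002 -0.306 -0.952]
[0.625 0.    0.231] [-0.  1.  0. -0.] [ 0.187 -0.566  0.21 ] 0.9979446793722531 0.15
```

View pics/scene0.png

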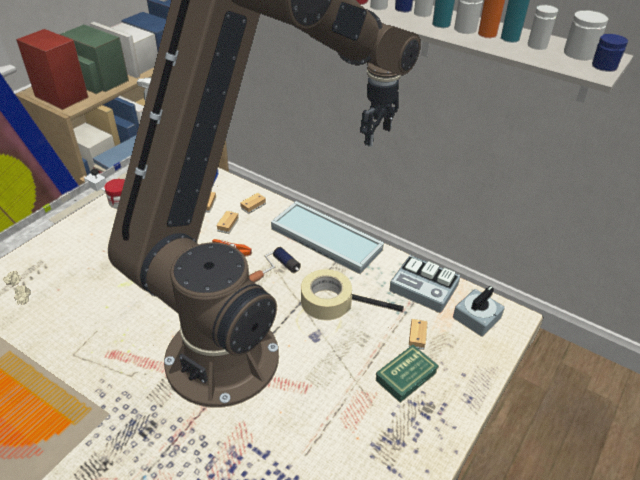

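View pics/side0.png

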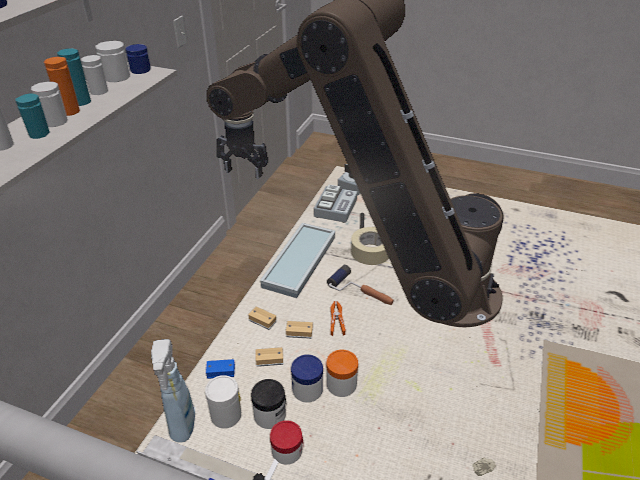

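The scene picture shows wooden blocks at about (253,202), (228,221), (210,200) and (418,332). The side picture shows the first three at (262,317), (299,328) and (269,356). The look-alike is the blue block at side (221,368). The tray is at scene (327,235), the pod at (425,282) and the isolator at (480,308).

```bash
cat >> h.py <<'E'
from scipy.optimize import minimize
def box(x,y,a,L,W,z0,z1):
    c,s=np.cos(a),np.sin(a)
    return np.array([[x+c*i*L/2-s*j*W/2,y+s*i*L/2+c*j*W/2,z] for i in(-1,1) for j in(-1,1) for z in(z0,z1)])
def fit(views,L,W,z0,z1,init):
    """views: [(cam,params,mask)]; pose by silhouette IoU"""
    S=4
    def cost(p):
        t=0
        for cam,P,m in views:
            h=cv2.convexHull((np.array([proj(cam,q,P) for q in box(*p,L,W,z0,z1)])*16).astype(np.int32))
            r=np.zeros(m.shape,np.uint8);cv2.fillConvexPoly(r,h,1,shift=4)
            t+=1-(r.astype(bool)&m).sum()/max(1,(r.astype(bool)|m).sum())
        return t/len(views)
    best=None
    for a in np.arange(0,np.pi,np.pi/6)+init[2]:
        r=minimize(cost,[init[0],init[1],a],method='Nelder-Mead',options=dict(initial_simplex=[[init[0],init[1],a],[init[0]+.02,init[1],a],[init[0],init[1]+.02,a],[init[0],init[1],a+.3]],xatol=2e-4,fatol=1e-4))
        if best is None or r.fun<best.fun:best=r
    x=best.x;x[2]=(x[2]+np.pi/2)%np.pi-np.pi/2
    return x,best.fun
def mean_uv(m): v,u=np.nonzero(m);return u.mean(),v.mean()
E
python3 - <<'E'
from h import *
np.set_printoptions(precision=4,suppress=True)
for cam in('scene','side'):
    manip.snapshot(cam);P=manip.camera_params(cam)
    for lab in('block_a','glass_centre','power_key_1_top','start_key_top','stop_key_top','isolator_grip'):
        try: D=manip.cut_out(cam,lab)
        except Exception as e: print(lab,e);continue
        for d in D:
            if d['confidence']<.3: continue
            m=d['region'];u=mean_uv(m);print(cam,lab,round(d['confidence'],2),np.round(u,0),ray(cam,u,{'b':.012,'p':.05,'s':.043,'i':.073,'g':.026}[lab[0]])[:2],end=' ')
            if lab=='block_a': print(fit([(cam,P,m)],.066,.036,0,.024,[*ray(cam,u,.012)[:2],0]),end='')
            print()
E
```

```text
scene block_a 0.81 [418. 333.] [ 0.3061 -0.3194] (array([ 0.3069, -0.3177,  0.3381]), np.float64(0.21346153846153848))
scene block_a 0.73 [253. 203.] [0.45   0.2819] (array([ 0.4515,  0.282 , -0.1826]), np.float64(0.06994818652849744))
scene block_a 0.53 [228. 222.] [0.347  0.2845] (array([0.3479, 0.285 , 0.3269]), np.float64(0.11195928753180662))
scene block_a 0.4 [436. 292.] [ 0.4449 -0.2964] (array([ 0.4712, -0.2892,  0.317 ]), np.float64(0.8624708624708625))
scene glass_centre 0.66 [328. 237.] [0.4436 0.0211] 
scene power_key_1_top 0.53 [413. 265.] [ 0.458  -0.2212] 
scene start_key_top 0.59 [410. 281.] [ 0.412  -0.2377] 
scene stop_key_top 0.5 [436. 292.] [ 0.4159 -0.3057] 
scene isolator_grip 0.83 [483. 300.] [ 0.4291 -0.4094] 
side block_a 0.95 [219. 368.] [0.4704 0.4685] (array([0.4695, 0.4692, 0.5332]), np.float64(0.15625))
side block_a 0.81 [298. 329.] [0.3443 0.2872] (array([0.3441, 0.2875, 0.3319]), np.float64(0.09677419354838712))
side block_a 0.8 [269. 356.] [0.377  0.3937] (array([0.3767, 0.3925, 0.4619]), np.float64(0.06557377049180324))
side block_a 0.7 [261. 318.] [0.4485 0.2852] (array([ 0.4483,  0.2852, -0.2111]), np.float64(0.11991434689507496))
side glass_centre 0.64 [297. 260.] [0.4452 0.0529] 
side power_key_1_top 0.51 [325. 204.] [ 0.4593 -0.2052] 
side start_key_top 0.56 [343. 204.] [ 0.4079 -0.2334] 
side isolator_grip 0.49 [347. 170.] [ 0.4488 -0.3887]
```

View pics/wrist0.png

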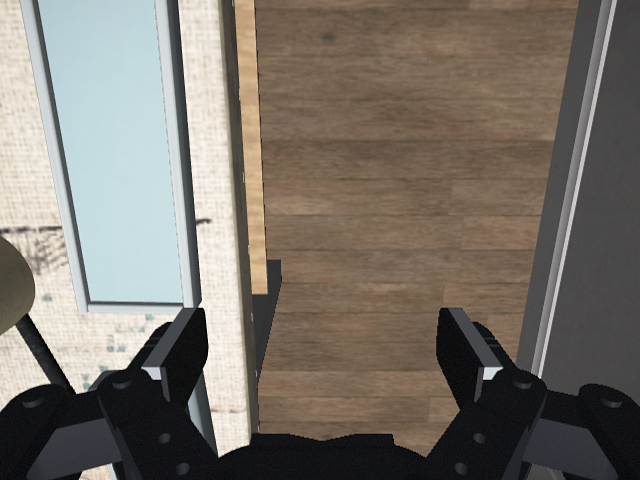

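Candidates for printing blocks are scene (253,202), (228,221), (210,200) and (418,332), plus the blue block at side (219,368). I choose the four wooden ones; blue is excluded. The wrist picture shows the tray end, whose right rim is at column 180, and the pale gripper pads. Next I move over the left group for the close check.

```bash
python3 -m jog '[[1,[-0.031,-0.047,0],[0,0,0]],[1,[-0.031,-0.047,0],[0,0,0]],[1,[-0.031,-0.047,0],[0,0,0]],[1,[-0.031,-0.047,0],[0,0,0]],[1,[-0.031,-0.047,0],[0,0,0]],[1,[-0.031,-0.047,0],[0,0,0]],[1,[-0.031,-0.047,0],[0,0,0]],[1,[0,0,0],[0,0,0]],[1,[0,0,0],[0,0,0]]]' 40
cat >> h.py <<'E'
def blocks(cam='wrist',zb=0.0,conf=.3,show=None):
    P=manip.camera_params(cam);im=manip.snapshot(cam);out=[]
    if show: cv2.imwrite('pics/'+show+'.png',im[:,:,::-1])
    for d in manip.cut_out(cam,'block_a'):
        if d['confidence']<conf: continue
        m=d['region'];u=mean_uv(m);col=im[m].mean(0)
        x,f=fit([(cam,P,m)],.066,.036,zb,zb+.024,[*ray(cam,u,zb+.012)[:2],0])
        print('conf %.2f uv %d,%d rgb %s xy %.4f %.4f yaw %.1f deg misfit %.2f'%(d['confidence'],*u,col.astype(int),x[0],x[1],np.degrees(x[2]),f));out.append(x)
    s=manip.get_state();print('tcp',np.round(s['position'],4),'t',s['time_s']);return out
E
python3 -c "
from h import *
blocks(show='wrist1')"
```

```text
time_s: 1.75
position: [0.4282, 0.2984, 0.2311]
tool_rot: [-0.0, 1.0, -0.001, 0.001]
ft_force: [1.3, -0.5, 1.0]
finger_gap: 1.001
conf 0.92 uv 357,9 rgb [ 30  59 127] xy 0.4689 0.4686 yaw 25.7 deg misfit 0.01
conf 0.90 uv 230,209 rgb [150 122  91] xy 0.3432 0.2851 yaw 18.1 deg misfit 0.07
conf 0.89 uv 259,85 rgb [155 125  92] xy 0.3769 0.3931 yaw 27.1 deg misfit 0.06
tcp [0.4289 0.2974 0.231 ] t 1.85
```

View pics/wrist1.png

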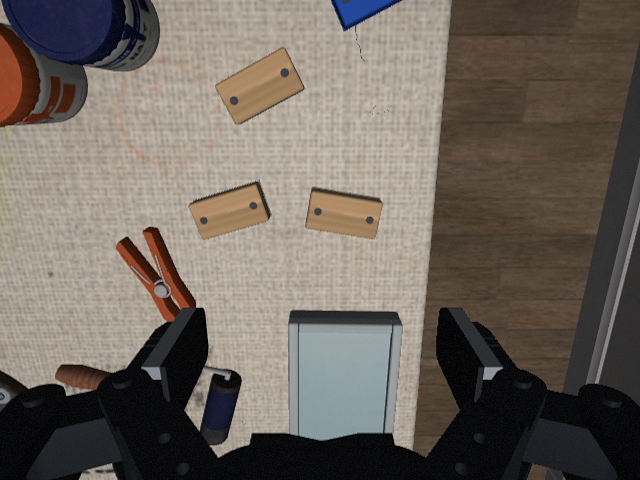

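The picture shows three wooden blocks at (259,85), (230,209) and (344,213). The blue look-alike is at (365,10), and the near tray end has corners at about (290,323) and (401,325).

```bash
python3 - <<'E'
from h import *
np.set_printoptions(precision=4,suppress=True)
for uv in((290,323),(401,325)): print('end +y',ray('wrist',uv,.034))
d=np.array([.625,0,.231])-np.array([0.4289,0.2974,0.231])
for uv in((82,312),(200,305),(50,150),(166,60)): print('wrist0',ray('wrist',uv,.034)+d)
P=manip.camera_params('wrist');im=cv2.imread('pics/wrist1.png')
hsv=cv2.cvtColor(im,cv2.COLOR_BGR2HSV);m=np.zeros((480,640),bool)
sub=(hsv[180:245,295:395,1]>75); sub=cv2.morphologyEx(sub.astype(np.uint8),cv2.MORPH_CLOSE,np.ones((5,5)));sub=cv2.morphologyEx(sub,cv2.MORPH_OPEN,np.ones((5,5)))
m[180:245,295:395]=sub>0;print(m.sum(),mean_uv(m))
x,f=fit([('wrist',P,m)],.066,.036,0,.024,[.449,.2835,-.2]);print(x[:2],np.degrees(x[2]),f)
E
```

```text
end +y [0.3977 0.176  0.034 ]
end +y [0.5053 0.1731 0.034 ]
wrist0 [ 0.3951 -0.1083  0.034 ]
wrist0 [ 0.5087 -0.1015  0.034 ]
wrist0 [0.397  0.0442 0.034 ]
wrist0 [0.5031 0.1133 0.034 ]
2770 (np.float64(343.3083032490975), np.float64(213.1187725631769))
[0.4481 0.2786] -11.288789404443843 0.141927486829873
```

```bash
cat >> h.py <<'E'
from scipy.spatial.transform import Rotation as Ro
def go(x,y,z,yaw=None):
    "remaining shift in tool axes (mm) and turn about tool (deg) to reach tool-down pose"
    s=manip.get_state();R=Ro.from_quat(np.r_[s['tool_rot'][1:],s['tool_rot'][0]])
    d=R.inv().apply(np.array([x,y,z])-s['position'])*1000
    Y=np.degrees(np.arctan2(R.as_matrix()[1,0],R.as_matrix()[0,0]))
    yy=np.radians(Y if yaw is None else yaw)
    T=Ro.from_matrix(np.array([[np.cos(yy),np.sin(yy),0],[np.sin(yy),-np.cos(yy),0],[0,0,-1]]))
    r=np.degrees((R.inv()*T).as_rotvec())
    print('shift mm',np.round(d,1),'turn deg',np.round(r,2),'yaw %.1f'%Y,'tcp',np.round(s['position'],4),'gap %.3f'%s['finger_gap'],'F',np.round(s['ft_force'],1),'j6 %.2f'%s['joints'][5],'t %.1f'%s['time_s'])
E
python3 -m jog '[[1,[0,0,0],[0,0,-8.5]],[1,[0,0,0],[0,0,-8.5]],[1,[0,0,0],[0,0,-8.5]],[1,[0,0,0],[0,0,-8.5]],[1,[0,0,0],[0,0,-8.5]],[1,[0,0,0],[0,0,-8.5]],[1,[0,0,0],[0,0,-8.5]],[1,[0,0,0],[0,0,-8.5]],[1,[0,0,0],[0,0,-8.5]],[1,[0,0,0],[0,0,-2]],[1,[0,0,0],[0,0,0]]]'
python3 -c "
from h import *
go(.449,.281,.231,78.5)"
```

```text
time_s: 2.95
position: [0.4399, 0.2833, 0.2302]
tool_rot: [0.001, 0.771, 0.637, 0.001]
ft_force: [0.6, 0.2, -0.4]
finger_gap: 1.002
shift mm [-0.5  9.4 -0.8] turn deg [0.16 0.   0.66] yaw 79.2 tcp [0.4399 0.2833 0.2302] gap 1.002 F [ 0.6  0.2 -0.4] j6 -0.93 t 3.0
```

```bash
python3 -m jog '[[1,[0,0.009,0.03],[0,0,0.6]],[1,[0,0,0.03],[0,0,0]],[1,[0,0,0],[0,0,0]],[1,[0,0,0],[0,0,0]]]'
python3 -c "
from h import *
blocks(show='w2')
go(.449,.281,.005,78.5)"
```

```text
time_s: 3.35
position: [0.4524, 0.2784, 0.1701]
tool_rot: [0.002, 0.778, 0.629, 0.002]
ft_force: [-0.6, -0.6, 1.2]
finger_gap: 0.998
conf 0.92 uv 325,204 rgb [155 126  94] xy 0.4479 0.2818 yaw -9.4 deg misfit 0.03
conf 0.81 uv 458,74 rgb [146 118  87] xy 0.3765 0.3920 yaw 26.9 deg misfit 0.07
conf 0.65 uv 296,56 rgb [154 124  91] xy 0.3431 0.2847 yaw 16.7 deg misfit 0.04
conf 0.59 uv 569,179 rgb [ 27  55 124] xy 0.4692 0.4677 yaw 26.8 deg misfit 0.08
tcp [0.4523 0.2788 0.1705] t 3.45
shift mm [  1.2  -4.7 165.5] turn deg [ 0.34 -0.12 -0.55] yaw 77.9 tcp [0.4523 0.2788 0.1705] gap 1.001 F [-0.3  0.4  0.7] j6 -0.93 t 3.5
```

```bash
python3 -m jog '[[1,[0.002,-0.004,0.03],[0,0,-2]],[1,[0,0,0.04],[0,0,0]],[1,[0,0,0.04],[0,0,0]],[1,[0,0,0.035],[0,0,0]],[1,[0,0,0.02],[0,0,0]],[1,[0,0,0],[0,0,0]]]'
python3 -c "
from h import *
go(.448,.282,.005,80.5)"
```

```text
time_s: 4.05
position: [0.4562, 0.2847, 0.0092]
tool_rot: [0.004, 0.766, 0.642, 0.011]
ft_force: [0.1, 1.0, 0.6]
finger_gap: 0.997
shift mm [-4.2 -7.7  4. ] turn deg [ 1.17 -0.68 -0.56] yaw 79.9 tcp [0.4562 0.2847 0.0092] gap 0.997 F [0.1 1.  0.6] j6 -0.96 t 4.0
```

```bash
python3 -m jog '[[1,[-0.004,-0.007,0.003],[1.1,-0.6,0]],[1,[0,0,0.001],[0,0,0]],[0.2,[0,0,0],[0,0,0]],[0.2,[0,0,0],[0,0,0]],[0.2,[0,0,0],[0,0,0]],[0.2,[0,0,0],[0,0,0]],[0.2,[0,0,0],[0,0,0]],[0.2,[0,0,0],[0,0,0]],[0.2,[0,0,0],[0,0,0]]]' 60
python3 -c "
from h import *
go(.448,.282,.005,80.5)"
```

```text
time_s: 4.95
position: [0.4509, 0.2834, 0.0115]
tool_rot: [0.001, 0.766, 0.642, 0.005]
ft_force: [0.7, 0.0, -1.5]
finger_gap: 0.401
shift mm [-1.9 -2.7  6.5] turn deg [ 0.43 -0.35 -0.56] yaw 79.9 tcp [0.4509 0.2834 0.0115] gap 0.401 F [ 0.7  0.  -1.5] j6 -0.96 t 5.0
```

```bash
python3 -m jog '[[0.2,[0,0,-0.03],[0,0,0]],[0.2,[0,0,-0.04],[0,0,0]],[0.2,[0,0,-0.04],[0,0,-5]],[0.2,[0,0,-0.02],[0,0,-5]],[0.2,[-0.04,0,0],[0,0,0]],[0.2,[-0.045,0,0],[0,0,0]],[0.2,[-0.045,0,0],[0,0,0]],[0.2,[-0.045,0,0],[0,0,0]],[0.2,[-0.035,0,0],[0,0,0]],[0.2,[0,0,0],[0,0,0]],[0.2,[0,0,0],[0,0,0]]]'
python3 -c "
from h import *
shot('wrist','w3')
go(.4515,-.0575,.15,90)
np.save('P.npy',manip.camera_params('wrist'),allow_pickle=True)"
```

```text
time_s: 6.05
position: [0.4507, 0.0659, 0.1451]
tool_rot: [0.002, 0.704, 0.71, 0.004]
ft_force: [-0.1, 0.1, -1.3]
finger_gap: 0.4
shift mm [-123.8   -0.3   -5.4] turn deg [ 0.48 -0.22  0.55] yaw 90.5 tcp [0.4507 0.0663 0.1451] gap 0.403 F [0.6 0.  0.1] j6 -1.59 t 6.1
```

View pics/w3.png

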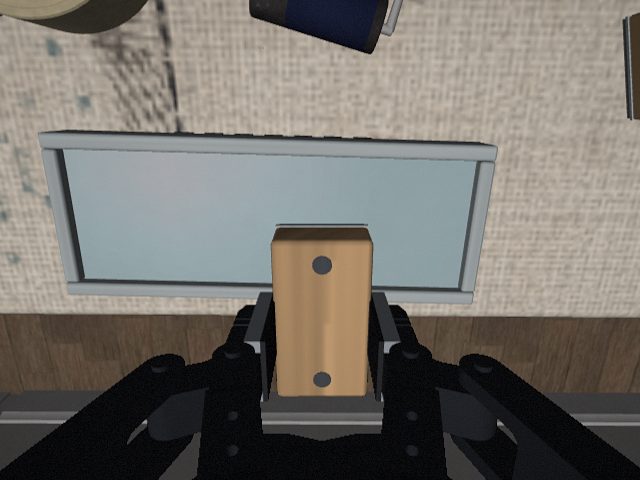

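The picture shows the gripped block and the whole tray, with outer rim corners at about (41,135), (496,147), (69,293) and (473,302).

```bash
python3 - <<'E'
from h import *
np.set_printoptions(precision=4,suppress=True)
P=np.load('P.npy',allow_pickle=True).item()
c=np.array([ray('wrist',u,.034,P)[:2] for u in((41,135),(496,147),(473,302),(69,293))]);print(c,c.mean(0))
print('len',np.linalg.norm(c[0]-c[1]),np.linalg.norm(c[3]-c[2]),'wid',np.linalg.norm(c[0]-c[3]),np.linalg.norm(c[1]-c[2]))
print('yaw',np.degrees(np.arctan2(-(c[1]-c[0])[0],(c[1]-c[0])[1])),np.degrees(np.arctan2(-(c[2]-c[3])[0],(c[2]-c[3])[1])))
g=np.array([ray('wrist',u,.026,P)[:2] for u in((64,150),(477,161),(463,289),(83,279))]);print('glass',g,g.mean(0))
E
```

```text
[[ 0.3912 -0.1079]
 [ 0.396   0.1749]
 [ 0.5045  0.1745]
 [ 0.4994 -0.1113]] [0.4478 0.0325]
len 0.2828991522738318 0.28576549442706906 wid 0.10827624763732764 0.10850762137555536
yaw -0.9793232068959432 -1.0258362543907498
glass [[ 0.4012 -0.1006]
 [ 0.4059  0.1673]
 [ 0.4983  0.1693]
 [ 0.4923 -0.1047]] [0.4494 0.0328]
```

```bash
python3 -m jog '[[0.2,[-0.04,0,0],[0,0,1.2]],[0.2,[-0.04,0,0],[0,0,0]],[0.2,[-0.03,0,0.02],[0,0,0]],[0.2,[-0.008,0,0.03],[0,0,0]],[0.2,[0,0,0.02],[0,0,0]],[0.2,[0,0,0],[0,0,0]],[0.2,[0,0,0],[0,0,0]]]'
python3 -c "
from h import *
go(.450,-.0575,.0375,89)"
```

```text
time_s: 6.8
position: [0.4538, -0.0486, 0.0731]
tool_rot: [0.003, 0.707, 0.707, 0.005]
ft_force: [1.4, -1.0, -0.3]
finger_gap: 0.406
shift mm [-9.  -4.2 35.5] turn deg [ 0.67 -0.21  1.01] yaw 90.0 tcp [ 0.4538 -0.0486  0.0731] gap 0.406 F [ 1.4 -1.  -0.3] j6 -1.84 t 6.8
```

```bash
python3 -m jog '[[0.2,[-0.009,-0.004,0],[0.6,-0.2,1.0]],[0.2,[0,0,0.015],[0,0,0]],[0.2,[0,0,0.01],[0,0,0]],[0.2,[0,0,0.004],[0,0,0]],[0.2,[0,0,0],[0,0,0]],[0.2,[0,0,0],[0,0,0]]]'
python3 -c "
from h import *
go(.450,-.0575,.0375,89)"
```

```text
time_s: 7.4
position: [0.4515, -0.0573, 0.0472]
tool_rot: [0.003, 0.713, 0.701, 0.001]
ft_force: [-0.6, -0.6, -0.7]
finger_gap: 0.399
shift mm [-0.2 -1.5  9.6] turn deg [0.31 0.12 0.09] yaw 89.1 tcp [ 0.4515 -0.0573  0.0472] gap 0.399 F [-0.6 -0.6 -0.7] j6 -1.82 t 7.4
```

```bash
python3 -m jog '[[0.2,[0,-0.001,0.004],[0,0,0]],[0.2,[0,0,0.003],[0,0,0]],[0.2,[0,0,0.001],[0,0,0]],[0.2,[0,0,0],[0,0,0]]]'
python3 -c "
from h import *
go(.450,-.0575,.0375,89)"
```

```text
time_s: 7.8
position: [0.4508, -0.0574, 0.0394]
tool_rot: [0.003, 0.713, 0.701, 0.001]
ft_force: [-0.4, -0.4, -0.5]
finger_gap: 0.404
shift mm [-0.1 -0.8  1.8] turn deg [0.38 0.14 0.09] yaw 89.1 tcp [ 0.4508 -0.0574  0.0394] gap 0.404 F [-0.4 -0.4 -0.5] j6 -1.83 t 7.8
```

```bash
python3 -m jog '[[0.2,[0,0,0.002],[0,0,0]],[0.2,[0,0,0.001],[0,0,0]],[0.2,[0,0,0],[0,0,0]],[0.57,[0,0,0],[0,0,0]],[0.57,[0,0,0],[0,0,0]],[0.57,[0,0,0],[0,0,0]],[0.57,[0,0,-0.02],[0,0,0]],[0.57,[0,0,-0.04],[0,0,0]],[1,[0,0,-0.05],[0,0,0]],[1,[0,0,0],[0,0,0]]]'
python3 -c "
from h import *
blocks(show='w4',zb=.026)
go(.377,.392,.15,117)"
```

```text
time_s: 8.8
position: [0.4499, -0.0571, 0.1495]
tool_rot: [0.002, 0.713, 0.701, 0.001]
ft_force: [0.4, -0.1, -0.3]
finger_gap: 0.887
conf 0.56 uv 321,226 rgb [161 131  97] xy 0.4487 -0.0579 yaw -0.9 deg misfit 0.04
tcp [ 0.4483 -0.0568  0.1457] t 8.9
shift mm [447.5 -78.6  -4.4] turn deg [ -0.09  -0.   -27.93] yaw 89.1 tcp [ 0.4483 -0.0568  0.1457] gap 1.001 F [-0.4 -0.6 -0.1] j6 -1.83 t 8.9
```

```bash
python3 -m jog '[[1,[0.045,0,-0.02],[0,0,0]],[1,[0.048,0,0],[0,0,0]],[1,[0.048,0,0],[0,0,0]],[1,[0.048,0,0],[0,0,0]],[1,[0.048,0,0],[0,0,0]],[1,[0.048,-0.01,0],[0,0,-6]],[1,[0.03,-0.03,0],[0,0,-6]],[1,[0.0,-0.03,0],[0,0,-6]],[1,[0,-0.02,0],[0,0,0]],[1,[0,0,0],[0,0,0]],[1,[0,0,0],[0,0,0]]]'
python3 -c "
from h import *
blocks()
go(.343,.285,.012,107.5)"
```

```text
time_s: 10.0
position: [0.3562, 0.2536, 0.1518]
tool_rot: [-0.007, 0.591, 0.807, -0.009]
ft_force: [0.3, -0.6, -0.0]
finger_gap: 1.001
conf 0.92 uv 368,218 rgb [131 106  78] xy 0.3437 0.2845 yaw 17.9 deg misfit 0.05
conf 0.62 uv 485,291 rgb [121  98  73] xy 0.3755 0.3929 yaw 33.9 deg misfit 0.24
tcp [0.3567 0.2535 0.152 ] t 10.1
shift mm [ 34.1  -0.3 140.1] turn deg [-1.35 -0.02  0.04] yaw 107.5 tcp [0.3567 0.2535 0.152 ] gap 0.997 F [ 0.2 -1.2 -0.4] j6 -1.42 t 10.1
```

```bash
python3 -m jog '[[1,[0.034,0,0],[-1.3,0,0]],[1,[0,0,0.03],[0,0,0]],[1,[0,0,0.035],[0,0,0]],[1,[0,0,0.03],[0,0,0]],[1,[0,0,0.03],[0,0,0]],[1,[0,0,0],[0,0,0]],[1,[0,0,0],[0,0,0]]]'
python3 -c "
from h import *
go(.343,.285,.010,107.8)"
```

```text
time_s: 10.8
position: [0.3544, 0.2882, 0.022]
tool_rot: [0.001, 0.594, 0.804, 0.003]
ft_force: [0.1, 0.0, 0.3]
finger_gap: 1.003
shift mm [  0.3 -11.9  11.9] turn deg [ 0.33 -0.1  -0.75] yaw 107.1 tcp [0.3544 0.2882 0.022 ] gap 1.003 F [0.1 0.  0.3] j6 -1.33 t 10.8
```

```bash
python3 -m jog '[[1,[0,-0.011,0],[0,0,0]],[1,[0,-0.001,0.008],[0,0,0]],[1,[0,0,0.005],[0,0,0]],[1,[0,0,0],[0,0,0]],[0.2,[0,0,0],[0,0,0]],[0.2,[0,0,0],[0,0,0]],[0.2,[0,0,0],[0,0,0]],[0.2,[0,0,0],[0,0,0]],[0.2,[0,0,0],[0,0,0]],[0.2,[0,0,0],[0,0,0]],[0.2,[0,0,0],[0,0,0]]]'
python3 -c "
from h import *
go(.343,.285,.010,107.8)"
```

```text
time_s: 11.9
position: [0.3444, 0.2854, 0.0127]
tool_rot: [0.003, 0.595, 0.804, 0.006]
ft_force: [-0.2, -0.2, -1.5]
finger_gap: 0.401
shift mm [-0.  -1.5  2.6] turn deg [ 0.77 -0.2  -0.8 ] yaw 107.0 tcp [0.3444 0.2854 0.0127] gap 0.401 F [-0.2 -0.2 -1.5] j6 -1.32 t 11.9
```

```bash
python3 -m jog '[[0.2,[0,0,-0.03],[0,0,0]],[0.2,[0,0,-0.04],[0,0,0]],[0.2,[0,0.03,-0.04],[0,0,6]],[0.2,[0,0.04,-0.01],[0,0,6]],[0.2,[0,0.03,0],[0,0,6]],[0.2,[-0.045,0,0],[0,0,0]],[0.2,[-0.045,0,0],[0,0,0]],[0.2,[-0.045,0,0],[0,0,0]],[0.2,[-0.045,0,0],[0,0,0]],[0.2,[-0.045,0,0],[0,0,0]],[0.2,[-0.025,0,0],[0,0,0]],[0.2,[0,0,0],[0,0,0]],[0.2,[0,0,0],[0,0,0]]]'
python3 -c "
from h import *
go(.4487,.0025,.0387,89)"
```

```text
time_s: 13.2
position: [0.4365, 0.0454, 0.136]
tool_rot: [0.002, 0.717, 0.697, 0.006]
ft_force: [0.3, 0.1, -0.5]
finger_gap: 0.405
shift mm [-43.2  12.4  97.1] turn deg [ 0.64 -0.38 -0.67] yaw 88.3 tcp [0.4365 0.0454 0.136 ] gap 0.405 F [ 0.3  0.1 -0.5] j6 -1.60 t 13.2
```

```bash
python3 -m jog '[[0.2,[-0.038,0.011,0],[0.6,-0.3,-0.6]],[0.2,[-0.005,0,0.02],[0,0,0]],[0.2,[0,0,0.03],[0,0,0]],[0.2,[0,0,0.02],[0,0,0]],[0.2,[0,0,0.005],[0,0,0]],[0.2,[0,0,0],[0,0,0]],[0.2,[0,0,0],[0,0,0]]]'
python3 -c "
from h import *
go(.4487,.0025,.0387,89)"
```

```text
time_s: 13.9
position: [0.4487, 0.0064, 0.0595]
tool_rot: [0.001, 0.711, 0.703, 0.002]
ft_force: [-0.3, -0.1, -1.0]
finger_gap: 0.402
shift mm [-3.9 -0.  20.8] turn deg [ 0.19 -0.07  0.39] yaw 89.4 tcp [0.4487 0.0064 0.0595] gap 0.402 F [-0.3 -0.1 -1. ] j6 -1.70 t 13.9
```

```bash
python3 -m jog '[[0.2,[-0.004,0,0.008],[0,0,0]],[0.2,[0,0,0.006],[0,0,0]],[0.2,[0,0,0.004],[0,0,0]],[0.2,[0,0,0.002],[0,0,0]],[0.2,[0,0,0],[0,0,0]],[0.2,[0,0,0],[0,0,0]]]'
python3 -c "
from h import *
go(.4487,.0025,.0387,89)"
```

```text
time_s: 14.5
position: [0.4498, 0.0024, 0.0399]
tool_rot: [0.002, 0.711, 0.704, 0.003]
ft_force: [0.5, -0.1, -1.0]
finger_gap: 0.402
shift mm [ 0.  -1.2  1.2] turn deg [ 0.42 -0.04  0.43] yaw 89.4 tcp [0.4498 0.0024 0.0399] gap 0.402 F [ 0.5 -0.1 -1. ] j6 -1.71 t 14.5
```

```bash
python3 -m jog '[[0.2,[0,0,0.001],[0,0,0]],[0.2,[0,0,0],[0,0,0]],[0.57,[0,0,0],[0,0,0]],[0.57,[0,0,0],[0,0,0]],[0.57,[0,0,0],[0,0,0]],[0.57,[0,0,-0.02],[0,0,0]],[0.57,[0,0,-0.04],[0,0,0]],[1,[0,0,-0.05],[0,0,0]],[1,[0,0,-0.02],[0,0,0]],[1,[0,0,0],[0,0,0]]]'
python3 -c "
from h import *
blocks(zb=.026,show='w5')
go(.376,.3925,.150,117)"
python3 -m jog '[[1,[0.048,0,0],[0,0,0]],[1,[0.048,0,0],[0,0,0]],[1,[0.048,0,0],[0,0,0]],[1,[0.048,0,0],[0,0,0]],[1,[0.048,0,0],[0,0,0]],[1,[0.048,0,0],[0,0,0]],[1,[0.045,-0.01,0],[0,0,0]],[1,[0.04,-0.03,0],[0,0,0]],[1,[0.00,-0.03,0],[0,0,-7]],[1,[0,0,0],[0,0,-7]],[1,[0,0,0],[0,0,-7]],[1,[0,0,0],[0,0,-7]],[1,[0,0,0],[0,0,0]],[1,[0,0,0],[0,0,0]]]'
python3 -c "
from h import *
blocks()
go(.376,.3925,.012,117)"
```

```text
time_s: 15.5
position: [0.4487, 0.0024, 0.1736]
tool_rot: [0.002, 0.711, 0.704, 0.002]
ft_force: [0.2, 0.4, -0.6]
finger_gap: 0.998
conf 0.68 uv 321,218 rgb [161 130  96] xy 0.4487 0.0017 yaw -1.8 deg misfit 0.07
conf 0.60 uv 237,218 rgb [154 125  93] xy 0.4490 -0.0580 yaw -2.8 deg misfit 0.07
tcp [0.4479 0.0024 0.1712] t 15.6
shift mm [389.3 -75.9  21.5] turn deg [  0.15  -0.04 -27.58] yaw 89.4 tcp [0.4479 0.0024 0.1712] gap 0.999 F [ 0.8 -0.4  0.3] j6 -1.71 t 15.6
time_s: 17.0
position: [0.3743, 0.3866, 0.144]
tool_rot: [-0.008, 0.515, 0.857, -0.015]
ft_force: [0.2, -0.6, -0.0]
finger_gap: 1.0
conf 0.83 uv 355,372 rgb [ 24  53 121] xy 0.4684 0.4658 yaw 28.2 deg misfit 0.09
conf 0.72 uv 327,233 rgb [145 117  86] xy 0.3764 0.3918 yaw 27.2 deg misfit 0.05
tcp [0.3744 0.3866 0.1445] t 17.1
shift mm [  4.6   8.6 132.2] turn deg [-1.95  0.08  0.99] yaw 118.0 tcp [0.3744 0.3866 0.1445] gap 1.002 F [ 0.3 -0.3 -0.7] j6 -1.39 t 17.1
```

```bash
python3 -m jog '[[1,[0.004,0.004,0],[-1.9,0,1]],[1,[0,0,0.03],[0,0,0]],[1,[0,0,0.035],[0,0,0]],[1,[0,0,0.03],[0,0,0]],[1,[0,0,0.02],[0,0,0]],[1,[0,0,0],[0,0,0]],[1,[0,0,0],[0,0,0]]]'
python3 -c "
from h import *
go(.376,.392,.010,117)"
```

```text
time_s: 17.8
position: [0.3781, 0.3922, 0.0257]
tool_rot: [0.001, 0.53, 0.848, 0.001]
ft_force: [0.7, 0.2, 0.9]
finger_gap: 1.0
shift mm [ 0.8 -2.1 15.7] turn deg [ 0.2   0.04 -1.  ] yaw 116.0 tcp [0.3781 0.3922 0.0257] gap 1.000 F [0.7 0.2 0.9] j6 -1.34 t 17.8
```

```bash
python3 -m jog '[[1,[0.001,-0.002,0.008],[0,0,-1]],[1,[0,0,0.006],[0,0,0]],[1,[0,0,0.002],[0,0,0]],[1,[0,0,0],[0,0,0]],[0.2,[0,0,0],[0,0,0]],[0.2,[0,0,0],[0,0,0]],[0.2,[0,0,0],[0,0,0]],[0.2,[0,0,0],[0,0,0]],[0.2,[0,0,0],[0,0,0]],[0.2,[0,0,0],[0,0,0]],[0.2,[0,0,0],[0,0,0]]]'
python3 -c "
from h import *
go(.376,.392,.010,117)"
python3 -m jog '[[0.2,[0,0,-0.03],[0,0,0]],[0.2,[0,0,-0.04],[0,0,0]],[0.2,[0,0.03,-0.04],[0,0,7]],[0.2,[0,0.04,-0.01],[0,0,7]],[0.2,[0,0,0],[0,0,7]],[0.2,[0,0,0],[0,0,7]],[0.2,[-0.045,0,0],[0,0,0]],[0.2,[-0.045,0,0],[0,0,0]],[0.2,[-0.045,0,0],[0,0,0]],[0.2,[-0.045,0,0],[0,0,0]],[0.2,[-0.045,0,0],[0,0,0]],[0.2,[-0.045,0,0],[0,0,0]],[0.2,[0,0,0],[0,0,0]],[0.2,[0,0,0],[0,0,0]]]'
python3 -c "
from h import *
go(.4500,.0625,.038,89)"
```

```text
time_s: 18.9
position: [0.3772, 0.3934, 0.0128]
tool_rot: [0.002, 0.523, 0.853, 0.004]
ft_force: [-0.2, 0.5, -0.9]
finger_gap: 0.401
shift mm [-0.7 -1.8  2.7] turn deg [ 0.57 -0.04 -0.01] yaw 117.0 tcp [0.3772 0.3934 0.0128] gap 0.401 F [-0.2  0.5 -0.9] j6 -1.35 t 18.9
time_s: 20.3
position: [0.4311, 0.1418, 0.1355]
tool_rot: [0.001, 0.721, 0.693, 0.004]
ft_force: [0.8, 0.1, -0.3]
finger_gap: 0.405
shift mm [-79.   21.2  97.3] turn deg [ 0.44 -0.25 -1.2 ] yaw 87.8 tcp [0.4311 0.1418 0.1355] gap 0.405 F [ 0.8  0.1 -0.3] j6 -1.37 t 20.3
```

```bash
python3 -m jog '[[0.2,[-0.04,0.01,0],[0.4,-0.2,-1.2]],[0.2,[-0.035,0.01,0],[0,0,0]],[0.2,[0,0,0.03],[0,0,0]],[0.2,[0,0,0.03],[0,0,0]],[0.2,[0,0,0.01],[0,0,0]],[0.2,[0,0,0],[0,0,0]],[0.2,[0,0,0],[0,0,0]]]'
python3 -c "
from h import *
go(.450,.0625,.0388,89)"
```

```text
time_s: 21.0
position: [0.4527, 0.0694, 0.0645]
tool_rot: [0.001, 0.71, 0.704, 0.002]
ft_force: [-0.5, -0.1, -0.6]
finger_gap: 0.401
shift mm [-6.9 -2.7 25.6] turn deg [ 0.29 -0.07  0.52] yaw 89.5 tcp [0.4527 0.0694 0.0645] gap 0.401 F [-0.5 -0.1 -0.6] j6 -1.56 t 21.0
```

```bash
python3 -m jog '[[0.2,[-0.006,-0.002,0.008],[0,0,0.5]],[0.2,[-0.001,-0.001,0.008],[0,0,0]],[0.2,[0,0,0.005],[0,0,0]],[0.2,[0,0,0.003],[0,0,0]],[0.2,[0,0,0],[0,0,0]],[0.2,[0,0,0],[0,0,0]]]'
python3 -c "
from h import *
go(.450,.0625,.0388,89)"
```

```text
time_s: 21.6
position: [0.4506, 0.0627, 0.0409]
tool_rot: [0.003, 0.713, 0.701, 0.004]
ft_force: [0.1, -0.1, -0.1]
finger_gap: 0.4
shift mm [-0.2 -0.6  2.1] turn deg [ 0.53 -0.08  0.07] yaw 89.1 tcp [0.4506 0.0627 0.0409] gap 0.400 F [ 0.1 -0.1 -0.1] j6 -1.57 t 21.6
```

```bash
python3 -m jog '[[0.2,[0,0,0.002],[0,0,0]],[0.2,[0,0,0],[0,0,0]],[0.57,[0,0,0],[0,0,0]],[0.57,[0,0,0],[0,0,0]],[0.57,[0,0,0],[0,0,0]],[0.57,[0,0,-0.02],[0,0,0]],[0.57,[0,0,-0.04],[0,0,0]],[1,[0,0,-0.05],[0,0,0]],[1,[0,0,-0.05],[0,0,0]],[1,[0,0,0],[0,0,0]]]'
python3 -c "
from h import *
blocks(zb=.026,show='w6')
go(.42,-.24,.23,0)"
python3 -m jog '[[1,[-0.045,0,-0.02],[0,0,0]],[1,[-0.045,0,-0.02],[0,0,0]],[1,[-0.045,0,0],[0,0,0]],[1,[-0.045,0,0],[0,0,0]],[1,[-0.045,0,0],[0,0,0]],[1,[-0.045,0,0],[0,0,0]],[1,[0,0,0],[0,0,8.5]],[1,[0,0,0],[0,0,8.5]],[1,[0,0,0],[0,0,8.5]],[1,[0,0,0],[0,0,8.5]],[1,[0,0,0],[0,0,8.5]],[1,[0,0,0],[0,0,8.5]],[1,[0,0,0],[0,0,8.5]],[1,[0,0,0],[0,0,8.5]],[1,[0,0,0],[0,0,8.5]],[1,[0,0,0],[0,0,8.5]],[1,[0,0,0],[0,0,5]],[1,[0,0,0],[0,0,0]],[1,[0,0,0],[0,0,0]]]'
python3 -c "
from h import *
blocks(show='w7')
go(.307,-.318,.23,0)
np.save('P7.npy',manip.camera_params('wrist'),allow_pickle=True)"
```

```text
time_s: 22.6
position: [0.449, 0.0625, 0.2042]
tool_rot: [0.002, 0.713, 0.701, 0.003]
ft_force: [0.5, 0.1, -0.0]
finger_gap: 0.998
conf 0.83 uv 170,209 rgb [152 123  92] xy 0.4495 -0.0575 yaw -1.7 deg misfit 0.09
conf 0.63 uv 321,208 rgb [167 135 100] xy 0.4500 0.0618 yaw -1.6 deg misfit 0.05
tcp [0.4474 0.0625 0.2   ] t 22.7
shift mm [-302.8  -22.3  -30.4] turn deg [-2.000e-02 -9.000e-02  8.905e+01] yaw 89.1 tcp [0.4474 0.0625 0.2   ] gap 0.995 F [-0.1 -0.2 -0.3] j6 -1.56 t 22.7
time_s: 24.6
position: [0.4338, -0.2149, 0.2074]
tool_rot: [-0.014, 1.0, -0.016, -0.023]
ft_force: [-1.1, 0.2, 0.3]
finger_gap: 1.001
conf 0.98 uv 204,307 rgb [130 108  83] xy 0.2996 -0.3194 yaw 25.4 deg misfit 0.46
conf 0.98 uv 347,11 rgb [141 114  84] xy 0.4476 -0.0510 yaw 0.1 deg misfit 0.06
tcp [ 0.4339 -0.2149  0.2078] t 24.7
shift mm [-124.4  106.6  -19.3] turn deg [-1.59  2.65 -1.86] yaw -1.8 tcp [ 0.4339 -0.2149  0.2078] gap 0.999 F [-0.5  0.1  0.4] j6 -0.56 t 24.7
```

View pics/w7.png

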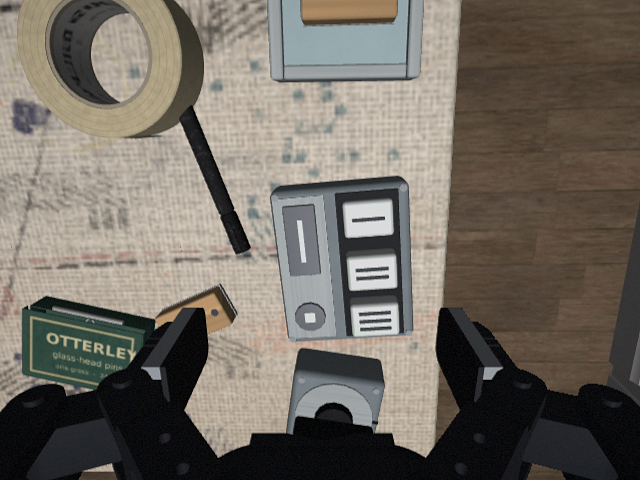

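The picture shows the pod clearly: start bar (301,241), stop (310,317), and keys at (368,217), (372,271) and (375,320), the last with three ribs. The fourth block is at about (200,315), partly hidden by a finger, between the pen end at (240,250) and the green tin.

```bash
python3 - <<'E'
from h import *
P=np.load('P7.npy',allow_pickle=True).item()
for n,u,z in(('k1',(368,217),.046),('k2',(372,271),.056),('k3',(375,320),.056),('start',(301,241),.0435),('stop',(310,317),.0435)): print(n,np.round(ray('wrist',u,z,P),4))
go(.33,-.30,.18,-71)
E
python3 -m jog '[[1,[0,0,0],[-1.6,2.6,8]],[1,[0,0,0],[0,0,8.5]],[1,[0,0,0],[0,0,8.5]],[1,[0,0,0],[0,0,8.5]],[1,[0,0,0],[0,0,8.5]],[1,[0,0,0],[0,0,8.5]],[1,[0,0,0],[0,0,8.5]],[1,[0,0,0],[0,0,8]],[1,[0,0,0],[0,0,2]],[1,[0,0,0],[0,0,0]],[1,[0,0,0],[0,0,0]]]'
python3 -c "
from h import *
go(.315,-.315,.17,-71)"
```

```text
k1 [ 0.4624 -0.217   0.046 ]
k2 [ 0.4649 -0.2587  0.056 ]
k3 [ 0.4675 -0.3021  0.056 ]
start [ 0.4081 -0.2367  0.0435]
stop [ 0.4126 -0.3056  0.0435]
shift mm [-99.7  89.2  30. ] turn deg [ 0.26  3.27 69.12] yaw -1.8 tcp [ 0.4339 -0.2149  0.2078] gap 0.999 F [-0.5  0.1  0.4] j6 -0.56 t 24.7
time_s: 25.8
position: [0.4334, -0.2147, 0.206]
tool_rot: [0.003, 0.81, -0.586, -0.0]
ft_force: [-1.5, 0.4, 0.5]
finger_gap: 1.002
shift mm [ 58.2 143.7  36.8] turn deg [ 0.26 -0.16 -0.81] yaw -71.8 tcp [ 0.4334 -0.2147  0.206 ] gap 1.002 F [-1.5  0.4  0.5] j6 0.66 t 25.8
```

```bash
python3 -m jog '[[1,[0.03,0.03,0],[0,0,0]],[1,[0.03,0.04,0],[0,0,0]],[1,[0,0.04,0.01],[0,0,0]],[1,[0,0.03,0.02],[0,0,0]],[1,[0,0,0],[0,0,0]],[1,[0,0,0],[0,0,0]]]'
python3 -c "
from h import *
blocks(show='w8')
go(.307,-.318,.011,-71)"
```

```text
time_s: 26.4
position: [0.3167, -0.3198, 0.1761]
tool_rot: [0.003, 0.814, -0.58, 0.001]
ft_force: [0.5, 0.3, 0.6]
finger_gap: 0.997
conf 0.60 uv 312,226 rgb [153 124  91] xy 0.2995 -0.3199 yaw 24.1 deg misfit 0.06
tcp [ 0.3173 -0.3194  0.1763] t 26.5
shift mm [ -5.7   8.8 165.3] turn deg [ 0.19 -0.33  0.12] yaw -70.9 tcp [ 0.3173 -0.3194  0.1763] gap 1.003 F [-0.2  0.5  0.2] j6 0.31 t 26.5
```

View pics/w8.png

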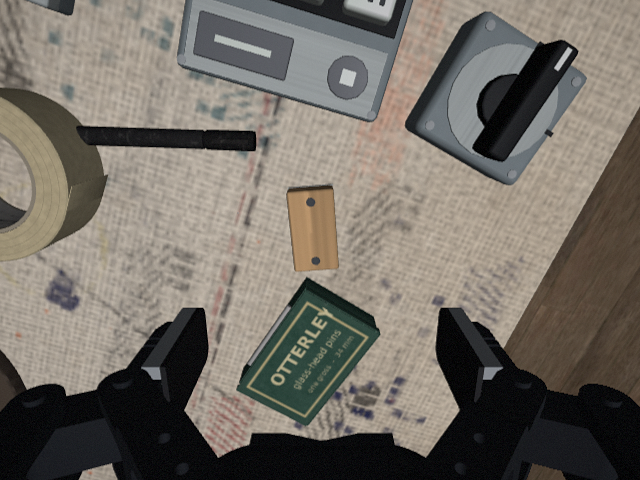

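```bash
python3 -c "
from h import *
go(.2995,-.320,.150,-66)"
```

```text
shift mm [-5.4 17.  26.3] turn deg [ 0.2  -0.32 -4.88] yaw -70.9 tcp [ 0.3173 -0.3194  0.1763] gap 1.003 F [-0.2  0.5  0.2] j6 0.31 t 26.5
```

The block sits between the pen end at (250,141) and the tin at (310,350). The fingers clear both, and I'll grip it slightly toward its far end. The isolator handle points away from the robot, with its white mark at (565,55).

```bash
python3 -m jog '[[1,[-0.005,0.011,0],[0,0,-4.9]],[1,[0,0,0.03],[0,0,0]],[1,[0,0,0.035],[0,0,0]],[1,[0,0,0.035],[0,0,0]],[1,[0,0,0.03],[0,0,0]],[1,[0,0,0],[0,0,0]],[1,[0,0,0],[0,0,0]]]'
python3 -c "
from h import *
go(.305,-.3175,.011,-66)"
```

```text
time_s: 27.2
position: [0.3135, -0.32, 0.0465]
tool_rot: [0.005, 0.843, -0.537, 0.007]
ft_force: [0.3, 0.5, -0.3]
finger_gap: 0.998
shift mm [-6.4  6.6 35.4] turn deg [ 0.05 -0.97  1.02] yaw -65.0 tcp [ 0.3135 -0.32    0.0465] gap 0.998 F [ 0.3  0.5 -0.3] j6 0.20 t 27.2
```

```bash
python3 -m jog '[[1,[-0.006,0.006,0.008],[0,-0.9,1]],[1,[0,0.001,0.012],[0,0,0]],[1,[0,0,0.01],[0,0,0]],[1,[0,0,0.004],[0,0,0]],[1,[0,0,0],[0,0,0]],[1,[0,0,0],[0,0,0]]]'
python3 -c "
from h import *
go(.305,-.3175,.011,-66)"
```

```text
time_s: 27.8
position: [0.3058, -0.3189, 0.0157]
tool_rot: [0.002, 0.838, -0.545, 0.003]
ft_force: [0.3, 0.0, -0.7]
finger_gap: 0.999
shift mm [-1.6  0.2  4.7] turn deg [-0.05 -0.42 -0.04] yaw -66.0 tcp [ 0.3058 -0.3189  0.0157] gap 0.999 F [ 0.3  0.  -0.7] j6 0.20 t 27.8
```

```bash
python3 -m jog '[[1,[-0.001,0,0.003],[0,0,0]],[1,[0,0,0.002],[0,0,0]],[1,[0,0,0],[0,0,0]],[0.2,[0,0,0],[0,0,0]],[0.2,[0,0,0],[0,0,0]],[0.2,[0,0,0],[0,0,0]],[0.2,[0,0,0],[0,0,0]],[0.2,[0,0,0],[0,0,0]],[0.2,[0,0,0],[0,0,0]],[0.2,[0,0,0],[0,0,0]]]'
python3 -c "
from h import *
go(.305,-.3175,.011,-66)"
python3 -m jog '[[0.2,[0,0,-0.03],[0,0,0]],[0.2,[0,0,-0.04],[0,0,0]],[0.2,[0,0,-0.045],[0,0,0]],[0.2,[0,-0.03,-0.04],[0,0,0]],[0.2,[0,-0.04,0],[0,0,0]],[0.2,[0,-0.04,0],[0,0,8.5]],[0.2,[0,-0.03,0],[0,0,8.5]],[0.2,[0,0,0],[0,0,8]],[0.2,[-0.04,0,0],[0,0,0]],[0.2,[-0.045,0,0],[0,0,0]],[0.2,[-0.045,0,0],[0,0,0]],[0.2,[-0.045,0,0],[0,0,0]],[0.2,[0,0,0],[0,0,0]],[0.2,[0,0,0],[0,0,0]]]'
python3 -c "
from h import *
go(.4565,.1225,.038,-91)"
```

```text
time_s: 28.8
position: [0.3056, -0.3182, 0.0116]
tool_rot: [0.002, 0.838, -0.545, 0.004]
ft_force: [0.1, 0.5, -1.2]
finger_gap: 0.402
shift mm [-0.9  0.3  0.6] turn deg [-0.07 -0.52 -0.04] yaw -66.0 tcp [ 0.3056 -0.3182  0.0116] gap 0.402 F [ 0.1  0.5 -1.2] j6 0.20 t 28.8
time_s: 30.2
position: [0.4427, -0.0815, 0.1708]
tool_rot: [-0.0, -0.696, 0.718, -0.004]
ft_force: [-0.1, -0.7, -1.0]
finger_gap: 0.403
shift mm [-205.1   -6.6  131.7] turn deg [-0.31 -0.32 -0.82] yaw -91.8 tcp [ 0.4427 -0.0815  0.1708] gap 0.403 F [-0.1 -0.7 -1. ] j6 1.28 t 30.2
```

```bash
python3 -m jog '[[0.2,[-0.045,-0.006,0],[0,0,-0.8]],[0.2,[-0.045,0,0],[0,0,0]],[0.2,[-0.045,0,0],[0,0,0]],[0.2,[-0.045,0,0],[0,0,0]],[0.2,[-0.02,0,0.01],[0,0,0]],[0.2,[0,0,0.03],[0,0,0]],[0.2,[0,0,0.03],[0,0,0]],[0.2,[0,0,0.02],[0,0,0]],[0.2,[0,0,0],[0,0,0]],[0.2,[0,0,0],[0,0,0]]]'
python3 -c "
from h import *
go(.4565,.1225,.0376,-91)"
```

```text
time_s: 31.2
position: [0.4602, 0.116, 0.0768]
tool_rot: [0.001, -0.696, 0.718, -0.006]
ft_force: [-0.5, -0.1, -0.7]
finger_gap: 0.406
shift mm [-6.6  4.3 39.1] turn deg [-0.58 -0.34 -0.78] yaw -91.8 tcp [0.4602 0.116  0.0768] gap 0.406 F [-0.5 -0.1 -0.7] j6 1.73 t 31.2
```

```bash
python3 -m jog '[[0.2,[-0.006,0.004,0.01],[-0.5,-0.3,-0.8]],[0.2,[0,0,0.012],[0,0,0]],[0.2,[0,0,0.008],[0,0,0]],[0.2,[0,0,0.004],[0,0,0]],[0.2,[0,0,0],[0,0,0]],[0.2,[0,0,0],[0,0,0]]]'
python3 -c "
from h import *
blocks(zb=.030,conf=.2)
go(.4565,.1225,.0376,-91)"
```

```text
time_s: 31.8
position: [0.4579, 0.1217, 0.0422]
tool_rot: [0.002, -0.701, 0.713, -0.002]
ft_force: [-0.5, -0.7, -1.3]
finger_gap: 0.401
conf 0.78 uv 470,297 rgb [142 115  86] xy 0.4517 0.0630 yaw 4.5 deg misfit 0.35
conf 0.56 uv 321,322 rgb [154 125  93] xy 0.4516 0.1212 yaw -1.2 deg misfit 0.05
conf 0.55 uv 595,298 rgb [118  97  73] xy 0.4630 0.0044 yaw -1.4 deg misfit 0.06
tcp [0.458  0.1217 0.0424] t 31.9
shift mm [-0.8  1.5  4.8] turn deg [-0.29  0.02  0.01] yaw -91.0 tcp [0.458  0.1217 0.0424] gap 0.406 F [-1.   0.6 -0. ] j6 1.71 t 31.9
```

```bash
python3 -m jog '[[0.2,[0,0,0.003],[0,0,0]],[0.2,[0,0,0.002],[0,0,0]],[0.2,[0,0,0.001],[0,0,0]],[0.2,[0,0,0],[0,0,0]],[0.57,[0,0,0],[0,0,0]],[0.57,[0,0,0],[0,0,0]],[0.57,[0,0,0],[0,0,0]],[0.57,[0,0,-0.02],[0,0,0]],[0.57,[0,0,-0.04],[0,0,0]],[1,[0,0,-0.05],[0,0,0]],[1,[0,0,-0.05],[0,0,0]],[1,[0,-0.03,-0.05],[0,0,0]],[1,[0.04,-0.04,-0.03],[0,0,0]],[1,[0.04,-0.03,0],[0,0,0]],[1,[0,0,0],[0,0,0]],[1,[0,0,0],[0,0,0]]]'
python3 -c "
from h import *
blocks(zb=.026,show='w9')
go(.43,-.40,.2,0)"
```

```text
time_s: 33.5
position: [0.5448, 0.0466, 0.2722]
tool_rot: [0.002, -0.702, 0.712, -0.003]
ft_force: [-0.0, -0.1, -0.1]
finger_gap: 1.001
conf 0.89 uv 364,272 rgb [175 142 106] xy 0.4605 0.0038 yaw -0.1 deg misfit 0.08
conf 0.57 uv 423,281 rgb [166 136 102] xy 0.4481 -0.0580 yaw 2.8 deg misfit 0.09
conf 0.56 uv 306,282 rgb [176 144 108] xy 0.4498 0.0626 yaw -2.4 deg misfit 0.05
tcp [0.5443 0.0473 0.2719] t 33.6
shift mm [448.8 108.4  71.6] turn deg [ -0.25  -0.34 -90.81] yaw -90.8 tcp [0.5443 0.0473 0.2719] gap 1.000 F [ 0.3 -0.4 -0.3] j6 1.55 t 33.6
```

View pics/w9.png

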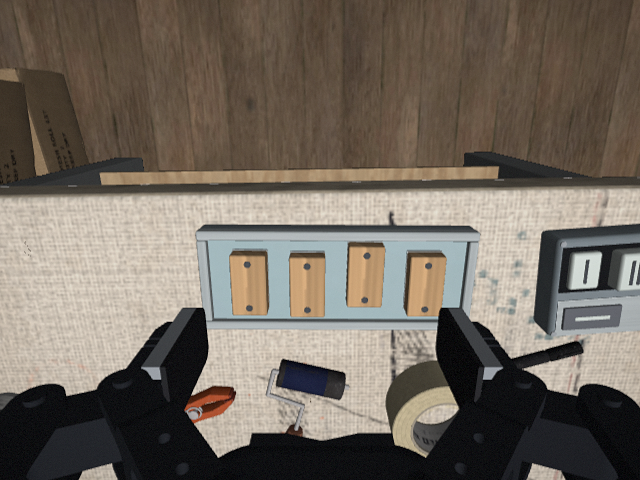

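All four blocks are on the glass at (249,283), (307,284), (365,275) and (424,284). The third has been knocked toward the far rim, so I'll zoom in to check it lies flat.

```bash
python3 - <<'E'
import cv2
a=cv2.imread('pics/w9.png')[220:335,195:485]
cv2.imwrite('pics/w9c.png',cv2.resize(a,None,fx=2.7,fy=2.7,interpolation=cv2.INTER_CUBIC))
E
```

```text
(no output)
```

View pics/w9c.png

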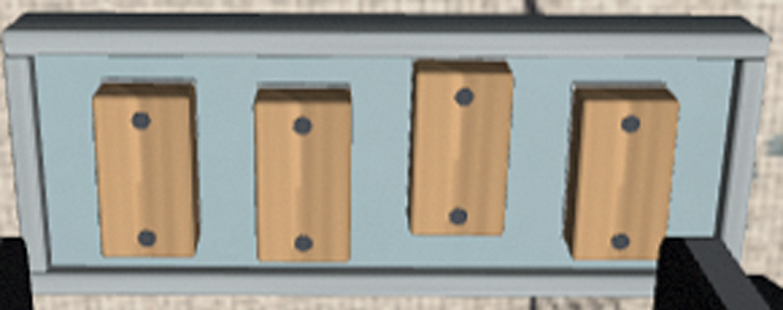

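The zoom shows all four blocks flat inside the rim; the third is close to the far rim but not on it. Next I go to the isolator.

```bash
python3 -m jog '[[1,[0.045,0,0],[0,0,0]],[1,[0.045,0,0],[0,0,0]],[1,[0.045,0,0],[0,0,0]],[1,[0.045,0,0],[0,0,0]],[1,[0.045,0,0],[0,0,0]],[1,[0.045,0,0],[0,0,0]],[1,[0.045,0,0],[0,0,0]],[1,[0.045,0.02,0],[0,0,0]],[1,[0.045,0.04,0],[0,0,0]],[1,[0.04,0.04,0],[0,0,0]],[1,[0,0,0],[0,0,0]],[1,[0,0,0],[0,0,0]]]'
python3 -c "
from h import *
go(.44,-.40,.23,-90)
np.save('P10.npy',manip.camera_params('wrist'),allow_pickle=True)
shot('wrist','w10')
for d in manip.cut_out('wrist','isolator_grip'): print(d['confidence'],d['box'],ray('wrist',mean_uv(d['region']),.078))"
```

```text
time_s: 34.8
position: [0.4477, -0.3871, 0.2658]
tool_rot: [-0.001, 0.709, -0.706, -0.003]
ft_force: [0.0, 0.6, 0.2]
finger_gap: 0.998
shift mm [13.1  7.7 35.8] turn deg [0.15 0.36 0.25] yaw -89.8 tcp [ 0.4477 -0.3871  0.2658] gap 0.998 F [0.  0.6 0.2] j6 0.74 t 34.8
0.66 [321.3, 175.8, 361.0, 260.9] [ 0.43492398 -0.40457154  0.078     ]
```

View pics/w10.png

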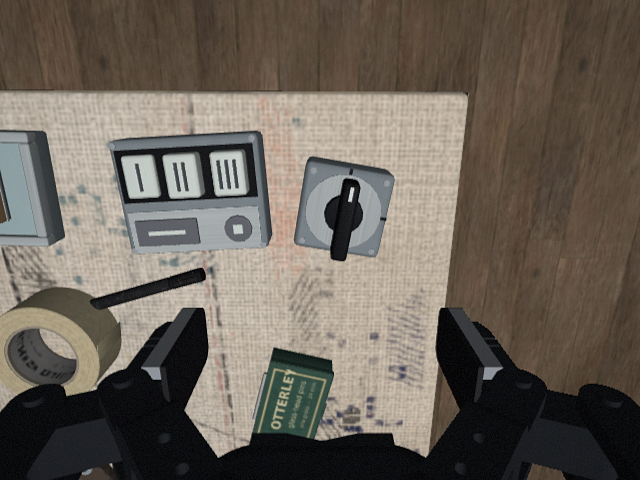

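The picture shows the handle bar from (352,180) to (338,255), the off and on marks at (352,170) and (383,218), and the pod keys.

```bash
python3 - <<'E'
from h import *
P=np.load('P10.npy',allow_pickle=True).item()
a=ray('wrist',(352,180),.085,P);b=ray('wrist',(338,254),.085,P);print((a+b)/2,np.degrees(np.arctan2(*(a-b)[1::-1])),np.linalg.norm(a-b))
d=manip.cut_out('wrist','isolator_grip')[0]
x,f=fit([('wrist',P,d['region'])],.07,.014,.057,.085,[.434,-.404,0]);print(x[:2],np.degrees(x[2]),f)
for n,u,z in(('k1',(141,176),.046),('k2',(183,175),.056),('k3',(230,172),.056),('start',(167,233),.0435),('stop',(238,229),.0435)): print(n,np.round(ray('wrist',u,z,P),4))
E
```

```text
[ 0.43524    -0.40606811  0.085     ] -9.091977328520809 0.06572049943742952
[ 0.43043052 -0.40599018] -9.962652692229655 0.28071790151863785
k1 [ 0.4633 -0.2202  0.046 ]
k2 [ 0.4661 -0.2625  0.056 ]
k3 [ 0.469  -0.3047  0.056 ]
start [ 0.4076 -0.2367  0.0435]
stop [ 0.4121 -0.3057  0.0435]
```

```bash
python3 -m jog '[[1,[0,0,0],[0,0,-8.5]],[1,[0,0,0],[0,0,-8.5]],[1,[0,0,0],[0,0,-8.5]],[1,[0,0,0],[0,0,-8.5]],[1,[0,0,0],[0,0,-8.5]],[1,[0,0,0],[0,0,-8.5]],[1,[0,0,0],[0,0,-8.5]],[1,[0,0,0],[0,0,-8.5]],[1,[0,0,0],[0,0,-8.5]],[1,[0,0,0],[0,0,-8.5]],[1,[0,0,0],[0,0,-8.5]],[1,[0,0,0],[0,0,-8.5]],[1,[0,0,0],[0,0,-8.5]],[1,[0,0,0],[0,0,-8.5]],[1,[0,0,0],[0,0,-8.5]],[1,[0,0,0],[0,0,-8.5]],[1,[0,0,0],[0,0,-8.5]],[1,[0,0,0],[0,0,-8.5]],[1,[0,0,0],[0,0,-8.5]],[1,[0,0,0],[0,0,0]]]'
python3 -c "
from h import *
go(.434,-.406,.2,80.5)"
```

```text
time_s: 36.95
position: [0.4709, -0.3569, 0.2664]
tool_rot: [-0.003, 0.797, 0.604, 0.002]
ft_force: [0.9, 0.5, -0.5]
finger_gap: 1.003
shift mm [-57.7 -22.1  66.1] turn deg [-0.16 -0.41 -6.16] yaw 74.3 tcp [ 0.4709 -0.3569  0.2664] gap 1.003 F [ 0.9  0.5 -0.5] j6 -2.06 t 37.0
```

```bash
python3 -m jog '[[1,[-0.03,-0.012,0],[0,0,-6]],[1,[-0.027,-0.01,0.03],[0,0,0]],[1,[0,0,0.025],[0,0,0]],[1,[0,0,0],[0,0,0]],[1,[0,0,0],[0,0,0]]]'
python3 -c "
from h import *
P=manip.camera_params('wrist');im=shot('wrist','w11')
for d in manip.cut_out('wrist','isolator_grip'):
  print(d['confidence'],d['box'])
  x,f=fit([('wrist',P,d['region'])],.07,.014,.057,.085,[.434,-.404,0]);print(x[:2],np.degrees(x[2]),f)
go(.434,-.406,.054,80.5)"
```

```text
time_s: 37.45
position: [0.4401, -0.4046, 0.2113]
tool_rot: [-0.002, 0.767, 0.642, 0.002]
ft_force: [-0.1, -1.1, -0.3]
finger_gap: 0.997
0.72 [295.7, 155.3, 338.7, 257.1]
[ 0.43064669 -0.40646235] -10.628387908924422 0.29424011103400416
shift mm [ -3.3  -6.  157.6] turn deg [ 0.04 -0.31 -0.52] yaw 80.0 tcp [ 0.4402 -0.4046  0.2116] gap 0.998 F [-0.4  0.1  0.2] j6 -2.25 t 37.5
```

View pics/w11.png

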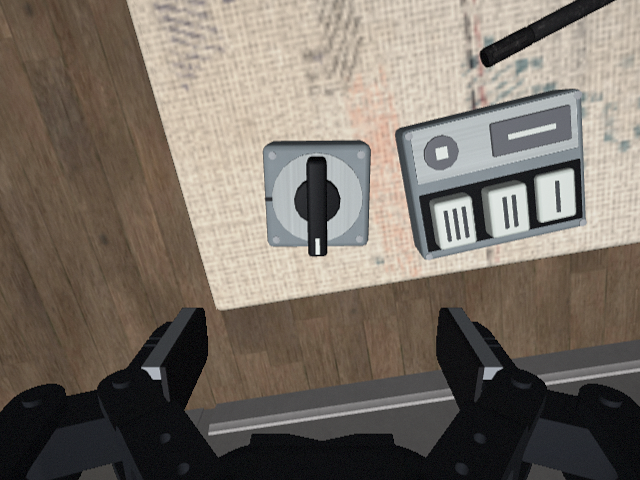

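The bar is vertical in the picture from (317,157) to (317,255), so it is aligned with the jaws.

```bash
python3 - <<'E'
from h import *
a=ray('wrist',(317,157),.085);b=ray('wrist',(317.5,256),.085);print((a+b)/2,np.linalg.norm(a-b),np.degrees(np.arctan2(*(b-a)[1::-1])))
x=(a+b)/2
go(x[0],x[1],.062,80)
E
```

```text
[ 0.42898491 -0.40567685  0.085     ] 0.0709852174372481 -9.953366400558759
shift mm [ -3.8 -10.9 149.6] turn deg [ 0.03 -0.31 -0.02] yaw 80.0 tcp [ 0.4402 -0.4046  0.2116] gap 0.998 F [-0.4  0.1  0.2] j6 -2.25 t 37.5
```

```bash
python3 -m jog '[[1,[-0.004,-0.009,0],[0,-0.3,0]],[1,[0,0,0.03],[0,0,0]],[1,[0,0,0.035],[0,0,0]],[1,[0,0,0.035],[0,0,0]],[1,[0,0,0.02],[0,0,0]],[1,[0,0,0],[0,0,0]],[1,[0,0,0],[0,0,0]]]'
python3 -c "
from h import *
go(.431,-.406,.057,80)"
```

```text
time_s: 38.25
position: [0.4318, -0.409, 0.0965]
tool_rot: [0.007, 0.766, 0.643, -0.0]
ft_force: [0.3, 1.4, 1.0]
finger_gap: 0.998
shift mm [ 3.2 -1.7 39.5] turn deg [ 0.62  0.59 -0.03] yaw 80.0 tcp [ 0.4318 -0.409   0.0965] gap 0.998 F [0.3 1.4 1. ] j6 -2.26 t 38.2
```

```bash
python3 -m jog '[[1,[0.003,-0.001,0.01],[0.6,0.5,0]],[1,[0,0,0.012],[0,0,0]],[1,[0,0,0.01],[0,0,0]],[1,[0,0,0.004],[0,0,0]],[1,[0,0,0],[0,0,0]],[1,[0,0,0],[0,0,0]]]'
python3 -c "
from h import *
go(.431,-.406,.057,80)"
```

```text
time_s: 38.85
position: [0.4324, -0.407, 0.0613]
tool_rot: [0.003, 0.766, 0.643, -0.001]
ft_force: [0.2, -0.3, 0.2]
finger_gap: 1.001
shift mm [ 0.7 -1.5  4.3] turn deg [ 0.22  0.26 -0.03] yaw 80.0 tcp [ 0.4324 -0.407   0.0613] gap 1.001 F [ 0.2 -0.3  0.2] j6 -2.26 t 38.9
```

```bash
python3 -m jog '[[1,[0.001,-0.001,0.003],[0,0,0]],[1,[0,0,0],[0,0,0]],[0,[0,0,0],[0,0,0]],[0,[0,0,0],[0,0,0]],[0,[0,0,0],[0,0,0]],[0,[0,0,0],[0,0,0]],[0,[0,0,0],[0,0,0]],[0,[0,0,0],[0,0,0]],[0,[0,0,0],[0,0,0]],[0,[0,0,0],[0,0,0]],[0,[0,0,0],[0,0,0]]]' 40
python3 -c "
from h import *
go(.431,-.406,.057,80);print(manip.get_state()['torque'])"
```

```text
time_s: 39.95
position: [0.4318, -0.406, 0.0592]
tool_rot: [0.004, 0.766, 0.643, -0.001]
ft_force: [-0.2, -0.8, -0.2]
finger_gap: 0.153
shift mm [-0.2 -0.8  2.1] turn deg [ 0.29  0.32 -0.01] yaw 80.0 tcp [ 0.4318 -0.406   0.0592] gap 0.153 F [-0.2 -0.8 -0.2] j6 -2.26 t 40.0
[ 0.13828313 -0.05069528  0.06701136]
```

```bash
python3 -m jog '[[0,[0,0,0],[0,0,4]],[0,[0,0,0],[0,0,4]],[0,[0,0,0],[0,0,4]],[0,[0,0,0],[0,0,4]],[0,[0,0,0],[0,0,4]]]'
python3 -c "
from h import *
go(.4318,-.406,.059,60);print(manip.get_state()['torque'])"
```

```text
time_s: 40.45
position: [0.4316, -0.4063, 0.0591]
tool_rot: [0.004, 0.869, 0.495, -0.0]
ft_force: [0.1, 0.2, 1.2]
finger_gap: 0.154
shift mm [0.3 0.  0.1] turn deg [ 0.38  0.23 -0.66] yaw 59.3 tcp [ 0.4316 -0.4063  0.0591] gap 0.154 F [0.1 0.2 1.2] j6 -1.90 t 40.5
[0.10267667 0.0189469  0.09812261]
```

Clean. I'll continue to the stop.

```bash
python3 -m jog '[[0,[0,0,0],[0,0,5]],[0,[0,0,0],[0,0,5]],[0,[0,0,0],[0,0,5]],[0,[0,0,0],[0,0,5]],[0,[0,0,0],[0,0,5]],[0,[0,0,0],[0,0,5]],[0,[0,0,0],[0,0,5]],[0,[0,0,0],[0,0,5]]]'
python3 -c "
from h import *
go(.4318,-.406,.059,-10);print(manip.get_state()['torque'])"
python3 -m jog '[[0,[0,0,0],[0,0,5]],[0,[0,0,0],[0,0,5]],[0,[0,0,0],[0,0,5]],[0,[0,0,0],[0,0,5]],[0,[0,0,0],[0,0,5]],[0,[0,0,0],[0,0,4]],[0,[0,0,0],[0,0,0]],[0,[0,0,0],[0,0,0]]]'
python3 -c "
from h import *
go(.4318,-.406,.059,-10);print(manip.get_state()['torque'])"
```

```text
time_s: 41.25
position: [0.431, -0.4067, 0.0591]
tool_rot: [0.004, 0.988, 0.153, 0.001]
ft_force: [-0.2, -0.3, 1.3]
finger_gap: 0.156
shift mm [ 0.9 -0.5  0.1] turn deg [ 0.41 -0.12 27.66] yaw 17.7 tcp [ 0.431  -0.4067  0.0591] gap 0.156 F [-0.2 -0.3  1.3] j6 -1.17 t 41.2
[ 0.06012526  0.32558734 -0.0576245 ]
time_s: 42.05
position: [0.4306, -0.4067, 0.0592]
tool_rot: [0.004, 0.994, -0.108, 0.001]
ft_force: [-0.3, -0.5, 0.3]
finger_gap: 0.157
shift mm [ 1.  -0.9  0.2] turn deg [ 0.39 -0.11 -2.38] yaw -12.4 tcp [ 0.4306 -0.4067  0.0592] gap 0.157 F [-0.3 -0.5  0.3] j6 -0.65 t 42.0
[0.08387069 0.10040767 1.10519615]
```

The handle is against the on stop: it turned 92° and the torque rose to 1.1 N m. I'll release and lift.

```bash
python3 -m jog '[[0.5,[0,0,0],[0,0,0]],[0.5,[0,0,0],[0,0,0]],[0.5,[0,0,0],[0,0,0]],[0.5,[0,0,0],[0,0,0]],[0.5,[0,0,-0.02],[0,0,0]],[0.5,[0,0,-0.04],[0,0,0]],[0.5,[0,0,-0.04],[0,0,0]],[0,[0,-0.03,0],[0,0,-8]],[0,[0,-0.04,0],[0,0,-8]],[0,[0,-0.03,0],[0,0,0]],[0,[0,0,0],[0,0,0]],[0,[0,0,0],[0,0,0]],[0,[0,0,0],[0,0,0]]]'
python3 -c "
from h import *
go(.468,-.3035,.07,4)
shot('wrist','w12')
for d in manip.cut_out('wrist','isolator_grip'): print(d['confidence'],d['box'])"
```

```text
time_s: 43.35
position: [0.438, -0.3053, 0.1628]
tool_rot: [0.003, 0.999, 0.036, 0.002]
ft_force: [0.4, 0.5, 0.2]
finger_gap: 0.004
shift mm [29.7 -0.3 92.8] turn deg [ 0.39 -0.17  0.11] yaw 4.1 tcp [ 0.438  -0.3053  0.1628] gap 0.004 F [0.4 0.5 0.2] j6 -0.80 t 43.4
```

View pics/w12.png

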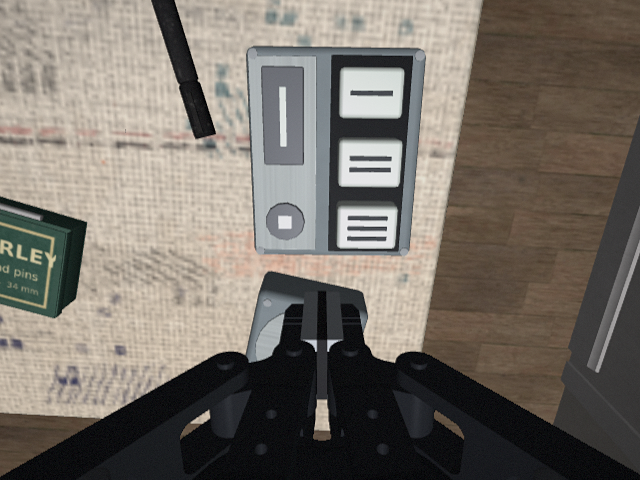

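The gripper is shut above the pod. Key 3 is at (367,228), stop at (285,221) and start at (283,116). I'll refine those positions, then approach.

```bash
python3 - <<'E'
from h import *
for n,u,z in(('k1',(371,93),.046),('k2',(371,163),.056),('k3',(367,227),.056),('start',(283,116),.0435),('stop',(285,221),.0435)): print(n,np.round(ray('wrist',u,z),4))
E
python3 -m jog '[[0,[0.029,0,0],[0.3,0,0]],[0,[0,0,0.03],[0,0,0]],[0,[0,0,0.03],[0,0,0]],[0,[0,0,0.015],[0,0,0]],[0,[0,0,0],[0,0,0]],[0,[0,0,0],[0,0,0]]]'
python3 -c "
from h import *
go(.467,-.3035,.058,4)"
```

```text
k1 [ 0.462  -0.2189  0.046 ]
k2 [ 0.4653 -0.2601  0.056 ]
k3 [ 0.4673 -0.3017  0.056 ]
start [ 0.4084 -0.2363  0.0435]
stop [ 0.4126 -0.3052  0.0435]
time_s: 44.05
position: [0.4685, -0.3089, 0.0848]
tool_rot: [0.001, 0.999, 0.032, 0.002]
ft_force: [0.5, -0.1, 0.2]
finger_gap: -0.0
shift mm [-1.3 -5.5 26.8] turn deg [ 0.16 -0.25 -0.29] yaw 3.7 tcp [ 0.4685 -0.3089  0.0848] gap -0.000 F [ 0.5 -0.1  0.2] j6 -0.77 t 44.0
```

```bash
python3 -m jog '[[0,[-0.001,-0.006,0],[0,0,0]],[0,[0,0,0.012],[0,0,0]],[0,[0,0,0.01],[0,0,0]],[0,[0,0,0.004],[0,0,0]],[0,[0,0,0.003],[0,0,0]],[0,[0,0,0.003],[0,0,0]],[0,[0,0,0.003],[0,0,0]]]'
python3 -c "
from h import *
go(.467,-.3025,.046,4)"
```

```text
time_s: 44.75
position: [0.468, -0.3038, 0.0499]
tool_rot: [0.003, 0.999, 0.032, 0.004]
ft_force: [-1.2, 0.7, 3.1]
finger_gap: -0.001
shift mm [-0.9 -1.4  3.9] turn deg [ 0.33 -0.43 -0.33] yaw 3.7 tcp [ 0.468  -0.3038  0.0499] gap -0.001 F [-1.2  0.7  3.1] j6 -0.76 t 44.8
```

```bash
python3 -m jog '[[0,[0,0,0.003],[0,0,0]],[0,[0,0,0.002],[0,0,0]],[0,[0,0,0.002],[0,0,0]]]'
python3 -c "
from h import *
go(.467,-.3025,.046,4)"
```

```text
time_s: 45.05
position: [0.4681, -0.3038, 0.0457]
tool_rot: [0.003, 0.999, 0.032, 0.004]
ft_force: [-10.6, 8.2, 43.8]
finger_gap: -0.002
shift mm [-1.  -1.4 -0.3] turn deg [ 0.39 -0.48 -0.32] yaw 3.7 tcp [ 0.4681 -0.3038  0.0457] gap -0.002 F [-10.6   8.2  43.8] j6 -0.76 t 45.0
```

Key 3 has bottomed: z is 0.0457 and the force has risen. I'll lift and go to the start key.

```bash
python3 -m jog '[[0,[0,0,-0.01],[0,0,0]],[0,[0,0,-0.03],[0,0,0]],[0,[0,0,-0.03],[0,0,0]],[0,[-0.03,-0.03,0],[0,0,0]],[0,[-0.03,-0.03,0],[0,0,0]],[0,[0,0,0],[0,0,0]],[0,[0,0,0],[0,0,0]]]'
python3 -c "
from h import *
shot('wrist','w13')
go(.408,-.2365,.06,4)"
```

```text
time_s: 45.75
position: [0.4028, -0.2466, 0.1183]
tool_rot: [0.005, 0.999, 0.032, 0.006]
ft_force: [0.5, -0.8, -0.2]
finger_gap: 0.001
shift mm [  5.3 -10.1  58.1] turn deg [ 0.56 -0.67 -0.33] yaw 3.7 tcp [ 0.4026 -0.2464  0.1181] gap -0.001 F [-0.6  1.2  0.2] j6 -0.76 t 45.8
```

View pics/w13.png

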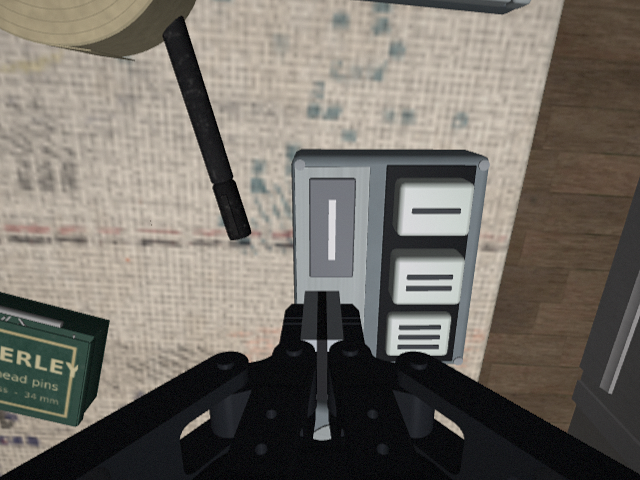

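Key 1 now stands up and key 3 is down.

```bash
python3 -m jog '[[0,[0.005,-0.01,0],[0.5,-0.6,0]],[0,[0,0,0.025],[0,0,0]],[0,[0,0,0.02],[0,0,0]],[0,[0,0,0.008],[0,0,0]],[0,[0,0,0],[0,0,0]],[0,[0,0,0],[0,0,0]]]'
python3 -c "
from h import *
go(.408,-.2365,.0435,4)"
```

```text
time_s: 46.4
position: [0.4118, -0.2365, 0.0632]
tool_rot: [0.001, 0.999, 0.032, 0.001]
ft_force: [0.5, -0.2, 1.3]
finger_gap: 0.0
shift mm [-3.8 -0.2 19.7] turn deg [ 0.06 -0.07 -0.36] yaw 3.6 tcp [ 0.4118 -0.2365  0.0632] gap 0.000 F [ 0.5 -0.2  1.3] j6 -0.72 t 46.4
```

```bash
python3 -m jog '[[0,[-0.004,0,0.006],[0,0,0]],[0,[0,0,0.006],[0,0,0]],[0,[0,0,0.003],[0,0,0]],[0,[0,0,0],[0,0,0]],[0,[0,0,0],[0,0,0]]]'
python3 -c "
from h import *
go(.408,-.2365,.0435,4)"
```

```text
time_s: 46.9
position: [0.4082, -0.2373, 0.0485]
tool_rot: [0.001, 0.999, 0.032, 0.002]
ft_force: [-0.4, 0.3, -0.1]
finger_gap: 0.0
shift mm [-0.1 -0.9  5. ] turn deg [ 0.16 -0.18 -0.38] yaw 3.6 tcp [ 0.4082 -0.2373  0.0485] gap 0.000 F [-0.4  0.3 -0.1] j6 -0.73 t 46.9
```

```bash
python3 -m jog '[[0,[0,0,0.002],[0,0,0]],[0,[0,0,0.0015],[0,0,0]],[0,[0,0,0.001],[0,0,0]],[0,[0,0,0.001],[0,0,0]]]'
python3 -m jog '[[0,[0,0,0.0008],[0,0,0]],[0,[0,0,0.0008],[0,0,0]]]'
```

```text
time_s: 47.3
position: [0.4084, -0.2375, 0.0431]
tool_rot: [0.002, 0.999, 0.032, 0.002]
ft_force: [-0.2, 0.7, 1.4]
finger_gap: 0.001
time_s: 47.5
position: [0.4084, -0.2375, 0.0416]
tool_rot: [0.002, 0.999, 0.032, 0.002]
ft_force: [-1.8, 0.6, 7.8]
finger_gap: 0.003
```

```bash
python3 -m jog '[[0,[0,0,0.0006],[0,0,0]]]'; python3 -m jog '[[0,[0,0,0.0005],[0,0,0]],[0,[0,0,0.0005],[0,0,0]]]'
```

```text
time_s: 47.6
position: [0.4085, -0.2376, 0.0415]
tool_rot: [0.002, 0.999, 0.032, 0.002]
ft_force: [-2.7, 2.1, 17.9]
finger_gap: -0.001
time_s: 47.8
position: [0.4085, -0.2376, 0.0415]
tool_rot: [0.002, 0.999, 0.032, 0.003]
ft_force: [-2.4, 0.9, 10.3]
finger_gap: -0.003
```

```bash
python3 -m jog '[[0,[0,0,0.0005],[0,0,0]],[0,[0,0,0.0005],[0,0,0]],[0,[0,0,0.0005],[0,0,0]]]'; python3 -m jog '[[0,[0,0,-0.005],[0,0,0]],[0,[0,0,-0.015],[0,0,0]],[0,[0,0.03,0],[0,0,0]],[0,[0.003,0.037,0],[0,0,0]],[0,[0,0,0],[0,0,0]],[0,[0,0,0],[0,0,0]]]'
python3 -c "
from h import *
go(.4125,-.3055,.0435,4)"
```

```text
time_s: 48.1
position: [0.4085, -0.2376, 0.0415]
tool_rot: [0.003, 0.999, 0.032, 0.003]
ft_force: [-2.2, 0.6, 10.5]
finger_gap: -0.0
time_s: 48.7
position: [0.4158, -0.3057, 0.0634]
tool_rot: [0.003, 0.999, 0.032, 0.003]
ft_force: [-0.5, 0.2, -0.3]
finger_gap: -0.001
shift mm [-3.3 -0.5 19.8] turn deg [ 0.32 -0.33 -0.3 ] yaw 3.7 tcp [ 0.4158 -0.3057  0.0634] gap -0.001 F [-0.5  0.2 -0.3] j6 -0.83 t 48.7
```

```bash
python3 -m jog '[[0,[-0.0035,0,0.006],[0.3,-0.3,0]],[0,[0,0,0.006],[0,0,0]],[0,[0,0,0.003],[0,0,0]],[0,[0,0,0],[0,0,0]],[0,[0,0,0],[0,0,0]]]'
python3 -c "
from h import *
go(.4125,-.3055,.0435,4)"
python3 -m jog '[[0,[0,0,0.002],[0,0,0]],[0,[0,0,0.001],[0,0,0]]]'
```

```text
time_s: 49.2
position: [0.4113, -0.3032, 0.0464]
tool_rot: [-0.001, 0.999, 0.033, -0.001]
ft_force: [-0.2, -0.3, -0.0]
finger_gap: 0.001
shift mm [1.1 2.4 2.8] turn deg [-0.14  0.11 -0.19] yaw 3.8 tcp [ 0.4113 -0.3032  0.0464] gap 0.001 F [-0.2 -0.3 -0. ] j6 -0.83 t 49.2
time_s: 49.4
position: [0.4115, -0.303, 0.0433]
tool_rot: [-0.001, 0.999, 0.033, -0.001]
ft_force: [1.0, 0.3, 0.7]
finger_gap: -0.001
```

```bash
python3 -m jog '[[0,[0,0,0.0008],[0,0,0]],[0,[0,0,0.0008],[0,0,0]]]'; python3 -m jog '[[0,[0,0,0.0005],[0,0,0]]]'; python3 -m jog '[[0,[0,0,0.0005],[0,0,0]],[0,[0,0,0.0005],[0,0,0]]]'
```

```text
time_s: 49.6
position: [0.4114, -0.303, 0.042]
tool_rot: [-0.001, 0.999, 0.033, -0.001]
ft_force: [-1.4, 1.5, 5.9]
finger_gap: -0.001
time_s: 49.7
position: [0.4115, -0.303, 0.0417]
tool_rot: [-0.001, 0.999, 0.033, -0.001]
ft_force: [-1.7, 1.5, 6.5]
finger_gap: -0.001
time_s: 49.9
position: [0.4115, -0.303, 0.0415]
tool_rot: [-0.001, 0.999, 0.033, -0.0]
ft_force: [-2.8, 1.4, 10.7]
finger_gap: 0.002
```

```bash
python3 -m jog '[[0,[0,0,0.0005],[0,0,0]],[0,[0,0,0.0005],[0,0,0]],[0,[0,0,0.0005],[0,0,0]],[0,[0,0,0.0005],[0,0,0]]]'; python3 -m jog '[[0,[0,0,-0.005],[0,0,0]],[0,[0,0,-0.04],[0,0,0]],[0,[0,0,-0.05],[0,0,0]],[0.5,[0,0.03,-0.02],[0,0,0]],[1,[0.01,0.04,0],[0,0,7]],[1,[0.01,0.03,0],[0,0,7]],[1,[0,0,0],[0,0,0]],[1,[0,0,0],[0,0,0]],[1,[0,0,0],[0,0,0]]]'
python3 -c "
from h import *
go(.431,-.406,.06,-10)
shot('wrist','w14')"
```

```text
time_s: 50.3
position: [0.4115, -0.303, 0.0416]
tool_rot: [-0.0, 0.999, 0.033, 0.0]
ft_force: [-1.6, 1.7, 8.7]
finger_gap: -0.002
time_s: 51.2
position: [0.4345, -0.4049, 0.1625]
tool_rot: [0.0, 0.996, -0.092, -0.0]
ft_force: [-0.6, 0.1, 0.1]
finger_gap: 0.992
shift mm [ -3.2   1.7 102.5] turn deg [ 0.01 -0.   -0.53] yaw -10.5 tcp [ 0.4345 -0.4049  0.1625] gap 0.992 F [-0.6  0.1  0.1] j6 -0.68 t 51.2
```

View pics/w14.png

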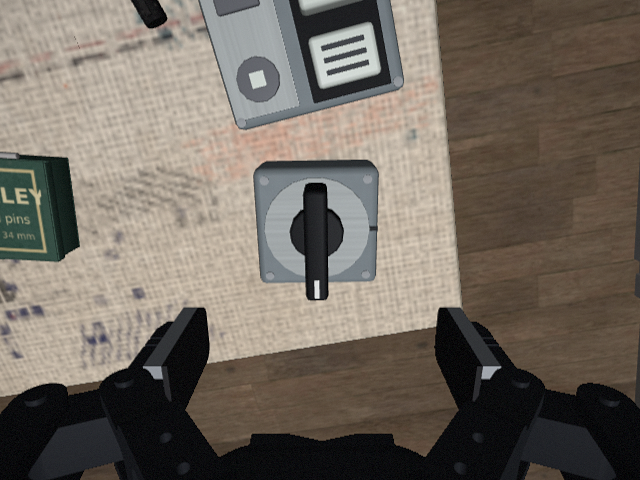

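The handle stands at on, aligned with the jaws at (316,240). I'll descend and grip it.

```bash
python3 -m jog '[[1,[-0.003,0.001,0],[0,0,0]],[1,[0,0,0.03],[0,0,0]],[1,[0,0,0.03],[0,0,0]],[1,[0,0,0.02],[0,0,0]],[1,[0,0,0],[0,0,0]],[1,[0,0,0],[0,0,0]]]'
python3 -c "
from h import *
go(.431,-.4065,.060,-10)"
```

```text
time_s: 51.85
position: [0.4306, -0.4018, 0.0819]
tool_rot: [0.0, 0.996, -0.088, 0.0]
ft_force: [0.5, -0.8, 1.2]
finger_gap: 0.999
shift mm [ 1.2  4.6 21.9] turn deg [ 0.02 -0.02 -0.14] yaw -10.1 tcp [ 0.4306 -0.4018  0.0819] gap 0.999 F [ 0.5 -0.8  1.2] j6 -0.69 t 51.9
```

```bash
python3 -m jog '[[1,[0,0.004,0.01],[0,0,0]],[1,[0,0,0.008],[0,0,0]],[1,[0,0,0.003],[0,0,0]],[1,[0,0,0],[0,0,0]],[0,[0,0,0],[0,0,0]],[0,[0,0,0],[0,0,0]],[0,[0,0,0],[0,0,0]],[0,[0,0,0],[0,0,0]],[0,[0,0,0],[0,0,0]],[0,[0,0,0],[0,0,0]],[0,[0,0,0],[0,0,0]],[0,[0,0,0],[0,0,0]]]'
python3 -c "
from h import *
go(.431,-.4065,.060,-10)"
```

```text
time_s: 53.05
position: [0.4307, -0.4069, 0.0631]
tool_rot: [0.002, 0.996, -0.088, 0.002]
ft_force: [-0.3, -0.5, -0.1]
finger_gap: 0.152
shift mm [ 0.3 -0.4  3.1] turn deg [ 0.22 -0.23 -0.05] yaw -10.1 tcp [ 0.4307 -0.4069  0.0631] gap 0.152 F [-0.3 -0.5 -0.1] j6 -0.69 t 53.0
```

```bash
python3 -m jog '[[0,[0,0,0],[0,0,-5]],[0,[0,0,0],[0,0,-5]],[0,[0,0,0],[0,0,-5]],[0,[0,0,0],[0,0,-5]],[0,[0,0,0],[0,0,-5]],[0,[0,0,0],[0,0,-5]],[0,[0,0,0],[0,0,-5]],[0,[0,0,0],[0,0,-5]],[0,[0,0,0],[0,0,-5]]]'
python3 -c "
from h import *
go(.431,-.4065,.063,80)"
python3 -m jog '[[0,[0,0,0],[0,0,-5]],[0,[0,0,0],[0,0,-5]],[0,[0,0,0],[0,0,-5]],[0,[0,0,0],[0,0,-5]],[0,[0,0,0],[0,0,-5]],[0,[0,0,0],[0,0,-5]],[0,[0,0,0],[0,0,-5]],[0,[0,0,0],[0,0,-5]],[0,[0,0,0],[0,0,-4]],[0,[0,0,0],[0,0,0]]]'
python3 -c "
from h import *
go(.431,-.4065,.063,80);print(manip.get_state()['torque'])"
```

```text
time_s: 53.95
position: [0.4316, -0.4066, 0.0631]
tool_rot: [0.003, 0.95, 0.313, 0.002]
ft_force: [0.3, 0.5, 0.2]
finger_gap: 0.152
shift mm [-0.4 -0.4  0.1] turn deg [ 3.700e-01  1.000e-02 -4.358e+01] yaw 36.4 tcp [ 0.4316 -0.4066  0.0631] gap 0.152 F [0.3 0.5 0.2] j6 -1.51 t 54.0
time_s: 54.95
position: [0.432, -0.4058, 0.0631]
tool_rot: [0.003, 0.754, 0.657, 0.002]
ft_force: [-0.4, -0.8, -0.8]
finger_gap: 0.152
shift mm [-0.8 -0.9  0.1] turn deg [0.37 0.01 2.17] yaw 82.2 tcp [ 0.432  -0.4058  0.0631] gap 0.152 F [-0.4 -0.8 -0.8] j6 -2.31 t 55.0
[ 0.13070913  0.17431796 -0.88028416]
```

```bash
python3 -m jog '[[0.5,[0,0,0],[0,0,0]],[0.5,[0,0,0],[0,0,0]],[0.5,[0,0,0],[0,0,0]],[0.5,[0,0,0],[0,0,0]],[0.5,[0,0,-0.02],[0,0,0]],[0.5,[0,0,-0.04],[0,0,0]],[0.5,[0,0,-0.05],[0,0,0]],[1,[0,0.02,-0.05],[0,0,0]],[1,[0.04,0.02,-0.05],[0,0,0]],[1,[0.045,0.03,-0.02],[0,0,0]],[1,[0.045,0.03,0],[0,0,0]],[1,[0.045,0,0],[0,0,0]],[1,[0.045,0,0],[0,0,0]],[1,[0.045,0,0],[0,0,0]],[1,[0,0,0],[0,0,0]],[1,[0,0,0],[0,0,0]]]'
python3 -c "
from h import *
blocks(zb=.026,show='w15')
shot('wrist','w15')"
```

```text
time_s: 56.55
position: [0.5568, -0.1666, 0.2828]
tool_rot: [0.003, 0.757, 0.653, 0.003]
ft_force: [0.9, -0.2, 0.3]
finger_gap: 0.999
conf 0.85 uv 495,52 rgb [199 166 126] xy 0.4603 0.0033 yaw -1.8 deg misfit 0.07
conf 0.79 uv 425,48 rgb [209 174 130] xy 0.4493 -0.0580 yaw -2.8 deg misfit 0.07
conf 0.70 uv 620,33 rgb [153 127  99] xy 0.4526 0.1231 yaw -0.9 deg misfit 0.01
conf 0.69 uv 562,34 rgb [189 155 117] xy 0.4486 0.0629 yaw -5.3 deg misfit 0.08
conf 0.64 uv 217,33 rgb [151 154 161] xy 0.4004 -0.2334 yaw -82.9 deg misfit 0.42
tcp [ 0.5566 -0.1677  0.2827] t 56.65
```

View pics/w15.png

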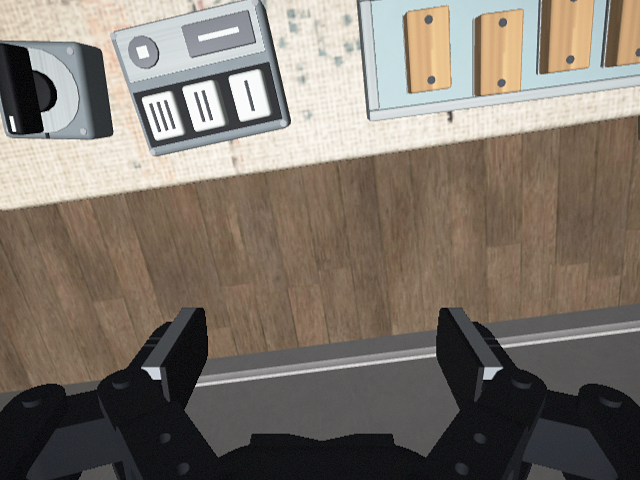

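The handle is back at off at (18,90), key 3 is lower than keys 1 and 2, and the blocks are on the glass. The robot touches nothing, so I'm handing the job in.

```bash
python3 -c "
from h import *
print(manip.sign_off())"
```

```text
the job is handed in; nothing more can be done
None
```

I loaded all four wooden blocks flat on the glass and left the blue look-alike alone. Then I turned the isolator on, pushed the three-ribbed key down, pressed start and stop, and turned the isolator back off. The job is handed in at about 57 s of robot time; no verdict was reported.

- **Blocks:** The last picture shows all four inside the rim, with centres within about 12 mm of the tray's centre line. One shifted about 11 mm toward the far rim after I placed it. A close-up showed it still flat, so I did not move it back.
- **Isolator:** It turned about 92° to a firm stop each way, and the last picture shows it at off.
- **Power keys:** Key 3 was pushed until it stopped, and the last picture shows it down with keys 1 and 2 up. That push peaked at about 44 N on the fingertips. I took the 40 N limit to cover only the arm and gripper body, so this is the one figure that may be in question.
- **Start and stop keys:** I held start at about 8–18 N and stop at about 6–11 N in the readings, each for roughly 0.5 s. The stop press began near the threshold at 6.5 N, then read 10.7 N and 8.7 N.
- **Not measured:** The interface does not show joint values, so I judged the keys and handle from pictures, forces and positions. In the last check the block detector also reported a false fifth block on the pod (misfit 0.42), which I ignored.

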